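Run take-away cartons through the hand-fed date coder

ROBOT

A 6-joint arm with a two-finger parallel gripper is mounted at the origin on a cart in front of the work surface, level with it; the furniture and walls round the work are solid. World frame = base frame: x ahead of the robot, y to its left, z up, the work surface at z = 0. Lengths are in m, angles in rad, forces in N, time in s.
With the tool pointing down it reaches from about 0.35 to 0.775 m from the base axis. Payload 7.3 kg.
Tool frame: the origin (TCP) lies at the centre of the arm's flange, where the gripper is bolted on; the fingertips stand 178 mm ahead of it and the grasp point (between the pads) lies 159 mm ahead of it; z points along the fingers, y is the line along which they close (so a half turn about z gives the same grasp; the last joint's range is limited). The gripper opens to 92 mm and grips with 3 to 60 N. Pads are 19 mm wide; open, the fingers measure 130 mm over their backs; the gripper's body (75 mm by 190 mm) begins 47 mm behind the grasp point.
Start: joints at [-1.313, 0.342, 1.524, -0, 1.275, -0.146], TCP at [0.206, -0.483, 0.405] pointing down, gripper open.
Joint ranges: [-2.53, 2.53], [-0.77, 2.02], [0.04, 2.7], [-1, 4.14], [0.28, 2.66], [-3.11, 3.11]. Speed limits (rad/s): [2.57, 2.57, 3.14, 3.14, 3.14, 3.14].

INTERFACE

Orientations are given as [roll, pitch, yaw] about the fixed x, y, z axes, in that order (R = Rz(yaw) Ry(pitch) Rx(roll)).
In Python, from cell import robot gives the robot as it stands.
- The arm moves only by the shell command python3 drive.py 'ROWS' [OPENING] [FORCE]. ROWS is a JSON list of rows, 1 to 8 of them, each an object with the fields pos (a list: dx, dy, dz in units of 25 mm), rotvec (a list: a rotation vector rx, ry, rz in units of 0.2 rad); a field left out counts as zero; each row shifts and turns the commanded pose from where the row before left it, along the tool's axes as they then stand; what a row does not reach is not made up. A row lasts 1/12 s, in which the tool goes at most 0.0417 m and 0.125 rad, less where a joint would pass 70% of its speed; a pose out of reach is approached as far as the arm can. OPENING is the finger opening in m, set as the command begins (- or left out keeps the last). The fingers move at their own pace and stop on an object; FORCE is the grip in N (left out, the last holds). Time passes only in rows, so rows that do not move let the fingers close. It prints the time, the measured TCP pose, the force, the opening and the grip force at its end. Input that does not fit is refused with a message, and nothing moves.
- robot.observe(): the state, without advancing time (a new reading comes with each control period).
- robot.read_camera(name): name is "side" or "top" or "wrist"; returns a dict with "image" (400x640x3 uint8, red, green, blue), "fx", "fy", "cx", "cy" (pixels), "k1" (the pictures are not rectified: a ray, as slopes to the right and down, at radius r is drawn at 1 + k1 r^2 times it, then the intrinsics apply), "pose" (4x4, takes a point from camera to world coordinates). Camera axes: x right, y down, z forward; pixel columns grow to the right and rows downward; lengths in m; the calibration is good to about 2 mm. A picture is of the moment at which its call begins. There is no depth.
- robot.hand_in(): hands the job in; it is judged then, once.
The state is a dict: "time": time; "qpos": joint angles; "qvel": joint speeds; "joint_efforts": joint torques, N m; "tool_pos": TCP position; "tool_rot": TCP orientation; "contact_force": force on the tool from outside, world axes, zero at the start; "torque": the same for the moment, N m; "opening": finger opening in m; "grip_force": force on a finger pad.
Only numpy, scipy, OpenCV 4.12 (cv2) and the standard library are available. Lean on these libraries where they do the work, as an engineer would, in place of code of your own. Each camera call takes 0.05 s, during which the arm holds its last target. There are 200 camera calls.

TASK

Date-code all the take-away cartons on the counter: first turn the black wheel on the coder's head until the white pointer on its far rim stands at the tall lug behind it, which lowers the roller to the cartons. Stand the cartons on the coder's left-hand bed, long side against the fence, and push every one of them under the roller with the push stick, flat against the fence all the way so that the stamp comes out straight and with the fingers off any carton that has reached the roller, until the last has come right out past it. Leave them there against the fence, turn the wheel back until the pointer stands at the short lug, so that the roller is lifted, and lay the push stick back in its grey tray.

Things in the scene. Friction and masses are not known exactly. Their poses are not given: they have to be found in the camera images.
- coder: hand-fed carton coder, fixed, lying along the counter (pose varies). Origin: on the counter straight below the roller. x: across, to the fence, away from the robot; y: upstream, to the robot's left (cartons are fed towards -y); z up. Flat bed, top at z = 0.012, from x = -0.045 to the fence, from y = +0.33 (infeed end) to -0.36 (outfeed end, with a stop 14 mm high)..
- fence_mid (a point): middle of the fence's guiding face at its top edge (coder x = 0.040, y = -0.018, z = 0.030). The fence is a straight steel rail along the whole bed, 18 mm high above the bed and 8 mm thick. The infeed side holds three cartons in a row, the outfeed side four. A carton against the fence has its centre at coder x = 0.010; skew is measured to the coder's y axis.
- head_front (a point): front lower edge of the white head that overhangs the bed (coder x = -0.024, y = 0, z = 0.119). The head is 60 mm long along the bed (coder y = -0.03 to 0.03), z = 0.119 to 0.155, carried by a column behind the fence; open in front, below and at both ends. Keep the hand clear of it.
- roller_line (a point): bed's top below the roller, on the centre line of a carton that lies against the fence (coder x = 0.010, y = 0, z = 0.012). The sprung rubber roller above (36 mm across, 44 mm long, axis along coder x) rises and falls with the wheel; with the pointer on the tall lug it reaches 2.5 mm below a carton's top and gives way upwards with 1.5 to 2 N. Each carton takes 1 to 3 N to push.
- height_wheel (a joint): angle of the height wheel on top of the head, rad: 0 with the pointer on the tall lug, -1.2 with it on the short lug; it starts below zero (roller raised) and grows clockwise seen from above; stops at -1.6 and +0.5. 1 rad lowers the roller by 12 mm. It turns stiffly (0.1 N m) and stays where it is left.
- wheel_grip (a point): on the wheel's vertical axis, 9 mm below the top of its round fluted grip (56 mm across, 36 mm high, top 199 mm above the counter, over a 74 mm skirt 6 mm thick): take it across the grip from above, either way.
- wheel_pointer (a point): outer end of the white pointer on the wheel's skirt, 45 mm from the axis; it turns with the wheel.
- run_mark (a point): the place on the scale behind the wheel (the side away from the robot) at which the tall lug stands, 12 mm high: the pointer belongs here for running cartons.
- rest_mark (a point): the place on the same scale, 1.2 rad anticlockwise from above, at which the short lug stands (6 mm high): the pointer belongs here at the end.
- push_stick: wooden push stick in its tray: flat sole 200 x 36 x 12 mm, an upright rubber-faced nose (36 mm wide, 34 mm high) at the tip, an upright handle plate (72 mm long, 18 mm thick, 12 to 60 mm above the underside) towards the rear; 0.10 kg. Origin: middle of its underside; x along it to the tip (nose face at x = 0.100), z up; handle's middle at x = -0.050.
- stick_tip (a point): middle of the push stick's nose face, 17 mm above its underside.
- stick_handle (a point): in the push stick's handle plate, 46 mm above its underside and 14 mm below the handle's top: grip the plate here across its 18 mm thickness, from above.
- stick_tray: grey open tray for the push stick, fixed on the counter in front of the coder's outfeed; outside 228 x 58 mm, 14 mm high, walls and floor 4 mm (floor's top at z = 0.004). Origin: centre of its underside; x along it. The stick lies flat in it, length along the tray, either way round.
- carton_a: take-away carton, plain cardboard box 60 x 80 x 55 mm high, 0.14 kg, closed. Origin: centre of its underside; x across (60 mm, the side to grip), y along its 80 mm length, z up. Stands upright on the counter in front of the coder, its length roughly along the counter. May be absent (three or four of them are there).
- carton_b: take-away carton, plain cardboard box 60 x 80 x 55 mm high, 0.14 kg, closed. Origin: centre of its underside; x across (60 mm, the side to grip), y along its 80 mm length, z up. Stands upright on the counter in front of the coder, its length roughly along the counter. May be absent (three or four of them are there).
- carton_c: take-away carton, plain cardboard box 60 x 80 x 55 mm high, 0.14 kg, closed. Origin: centre of its underside; x across (60 mm, the side to grip), y along its 80 mm length, z up. Stands upright on the counter in front of the coder, its length roughly along the counter. May be absent (three or four of them are there).
- carton_d: take-away carton, plain cardboard box 60 x 80 x 55 mm high, 0.14 kg, closed. Origin: centre of its underside; x across (60 mm, the side to grip), y along its 80 mm length, z up. Stands upright on the counter in front of the coder, its length roughly along the counter. May be absent (three or four of them are there).
- bell: service bell, a bystander, right of the coder: leave it alone. Origin: centre of its underside.
- jug: steel milk jug, 80 mm high, a bystander, right of the push stick's tray: leave it alone. Origin: centre of its underside.

How it is judged:
On the way, in this order (a step that is already met when the one before it is completed fails the run):
1. the pointer stands on the tall lug (within 0.1 rad) (value of joint height_wheel between -0.1 and 0.1 rad), for 0.3 s.
2. every carton has been fed past the roller and lies against the fence on the outfeed bed (y of carton_a in the frame of coder between -0.335 and -0.05 m and x of carton_a in the frame of coder between 0.002 and 0.02 m and z of carton_a in the frame of coder between 0.006 and 0.018 m and angle between the y axis of each of carton_a, carton_b, carton_c, carton_d and the y axis of coder, either way round below 0.12 rad and angle between each of carton_a, carton_b, carton_c, carton_d's own z axis and vertical below 0.1 rad and y of carton_b in the frame of coder between -0.335 and -0.05 m and x of carton_b in the frame of coder between 0.002 and 0.02 m and z of carton_b in the frame of coder between 0.006 and 0.018 m and y of carton_c in the frame of coder between -0.335 and -0.05 m and x of carton_c in the frame of coder between 0.002 and 0.02 m and z of carton_c in the frame of coder between 0.006 and 0.018 m and y of carton_d in the frame of coder between -0.335 and -0.05 m and x of carton_d in the frame of coder between 0.002 and 0.02 m and z of carton_d in the frame of coder between 0.006 and 0.018 m), for 0.2 s.
At the end, for the whole second after the job is handed in: All cartons present upright on the outfeed bed, centre 50 mm or more past the roller line, within 8 mm of the fence and 0.12 rad of its direction; pointer within 0.12 rad of the short lug; push stick flat in its tray, middle within 20 mm and in line within 0.15 rad; all at rest (all of step 2 and value of joint height_wheel between -1.32 and -1.08 rad and horizontal distance between push_stick and stick_tray below 0.02 m and height (world z) of push_stick below 0.012 m and angle between the x axis of push_stick and the x axis of stick_tray, either way round below 0.15 rad and angle between push_stick's own z axis and vertical below 0.1 rad and linear speed of each of carton_a, carton_b, carton_c, carton_d, push_stick below 0.02 m/s); the robot touches nothing.
It fails at once if a carton goes under the roller while the pointer is more than 0.2 rad off the tall lug ((value of joint height_wheel below -0.2 rad or value of joint height_wheel above 0.2 rad) and ((y of carton_a in the frame of coder between -0.04 and 0.04 m and x of carton_a in the frame of coder between -0.05 and 0.04 m) or (y of carton_b in the frame of coder between -0.04 and 0.04 m and x of carton_b in the frame of coder between -0.05 and 0.04 m) or (y of carton_c in the frame of coder between -0.04 and 0.04 m and x of carton_c in the frame of coder between -0.05 and 0.04 m) or (y of carton_d in the frame of coder between -0.04 and 0.04 m and x of carton_d in the frame of coder between -0.05 and 0.04 m))).
It fails at once if a carton goes under the roller crooked: more than 8 mm off the fence or more than 0.12 rad (7 degrees) out of line with it ((y of carton_a in the frame of coder between -0.04 and 0.04 m and x of carton_a in the frame of coder between -0.05 and 0.04 m and (x of carton_a in the frame of coder below 0.002 m or angle between the y axis of carton_a and the y axis of coder, either way round above 0.12 rad)) or (y of carton_b in the frame of coder between -0.04 and 0.04 m and x of carton_b in the frame of coder between -0.05 and 0.04 m and (x of carton_b in the frame of coder below 0.002 m or angle between the y axis of carton_b and the y axis of coder, either way round above 0.12 rad)) or (y of carton_c in the frame of coder between -0.04 and 0.04 m and x of carton_c in the frame of coder between -0.05 and 0.04 m and (x of carton_c in the frame of coder below 0.002 m or angle between the y axis of carton_c and the y axis of coder, either way round above 0.12 rad)) or (y of carton_d in the frame of coder between -0.04 and 0.04 m and x of carton_d in the frame of coder between -0.05 and 0.04 m and (x of carton_d in the frame of coder below 0.002 m or angle between the y axis of carton_d and the y axis of coder, either way round above 0.12 rad))).
It fails at once if the fingers touch a carton on the bed once its leading end is within 20 mm of the roller line or past it ((y of carton_a in the frame of coder below 0.06 m and x of carton_a in the frame of coder above -0.04 m and contact force between the fingers and carton_a above 0.5 N) or (y of carton_b in the frame of coder below 0.06 m and x of carton_b in the frame of coder above -0.04 m and contact force between the fingers and carton_b above 0.5 N) or (y of carton_c in the frame of coder below 0.06 m and x of carton_c in the frame of coder above -0.04 m and contact force between the fingers and carton_c above 0.5 N) or (y of carton_d in the frame of coder below 0.06 m and x of carton_d in the frame of coder above -0.04 m and contact force between the fingers and carton_d above 0.5 N)).
It fails at once if the bell or the milk jug is shifted more than 40 mm (distance of any of bell, jug from where it was at the start of the episode above 0.04 m).
Of carton_a, carton_b, carton_c, carton_d only 3 to 4 are there at a start; the rules pass over those that are not, and their reading is None.
At some moment in a run one of push_stick may be knocked a few centimetres aside while the robot is not near it.
Once in a run the grip may slacken for a moment while it holds something.
It also fails if it takes over 210 s, if anything falls off the work surface, if the arm or the gripper's body presses on something with over 40 N, if the wrist force passes 120 N, or if a joint passes its speed limit or range.

## Working session

There is one attempt and no reset: what is moved stays moved. The work goes in short steps, Python scripts to look and compute and a shell command to move; the robot and the scene stay as the last step left them, time stands still between calls to the robot, and variables do not carry over. Pictures are saved under pics/ and viewed, at most 14 in all, crops included, and the job is handed in when it is done.

```bash
ls; mkdir -p pics; python3 - <<'E'
from cell import robot
import cv2
print(robot.observe())
for n in("side","top"):
    c=robot.read_camera(n); cv2.imwrite(f"pics/{n}0.png",c["image"][:,:,::-1])
    print(n,c["fx"],c["fy"],c["cx"],c["cy"],c["k1"],c["pose"])
E
```

```text
cell.py
drive.py
pics
{'time': 0.0, 'qpos': array([-1.31299605e+00,  3.42727383e-01,  1.52502856e+00,  4.19676776e-05,
        1.27540765e+00, -1.46035431e-01]), 'qvel': array([-0.00183152, -0.00058004, -0.00066568, -0.00083962,  0.00043127,
        0.00096597]), 'joint_efforts': array([-1.24550301e-03, -4.31246173e+01, -2.44222587e+01,  7.16038956e-02,
        5.59325656e-02, -1.30313178e-04]), 'tool_pos': array([ 0.20627085, -0.48263042,  0.40403831]), 'tool_rot': array([-3.14004428e+00, -2.68301806e-04,  4.03823251e-01]), 'contact_force': array([-0.3854291 , -0.46571197,  0.29061131]), 'torque': array([ 0.02182138, -0.0166482 ,  0.0567795 ]), 'grip_force': 0.0, 'opening': 0.09185947078053598}
side 505.35390139406655 505.35390139406655 321.50934354497434 199.68193809125916 -0.09488929276349307 [[ 0.89791583 -0.18514892  0.39933324 -0.08715293]
 [-0.44012717 -0.36542537  0.82021483 -1.33266366]
 [-0.00593539 -0.91224129 -0.4096103   0.7411634 ]
 [ 0.          0.          0.          1.        ]]
top 479.0517320215878 479.0517320215878 311.8305835180831 195.68956501838858 -0.04605009792845079 [[-0.24581992 -0.8524694   0.46137673 -0.31393249]
 [-0.96930963  0.21452795 -0.12006915  0.12988187]
 [ 0.00337707 -0.4767323  -0.87904204  1.76919945]
 [ 0.          0.          0.          1.        ]]
```

View pics/top0.png

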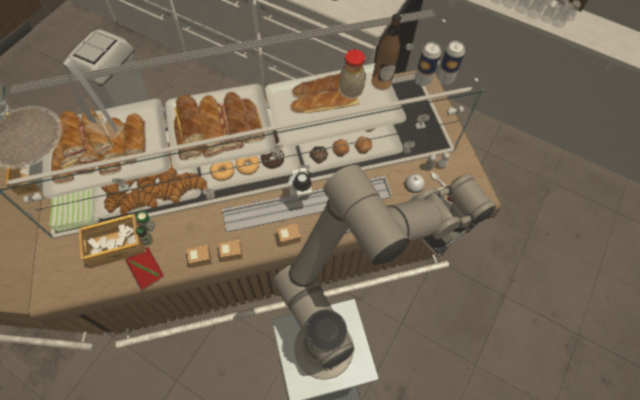

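View pics/side0.png

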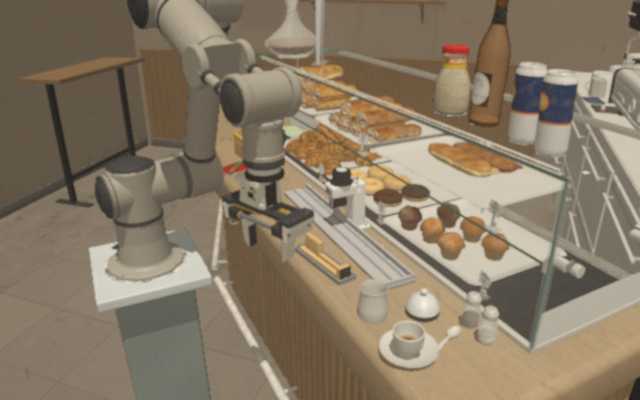

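The top view shows the coder's bed running from about (222,215) to (390,190), with the black wheel at about (301,178). Three cartons stand at about (199,255), (230,249) and (288,235). The side view shows the stick in its tray at about (325,258), the jug at (373,300) and the bell at (423,303). The arm hides part of the counter in both.

```bash
cat > h.py <<'E'
import numpy as np, cv2
from scipy.spatial.transform import Rotation as Ro
def cam(robot,name,save=None):
    c=robot.read_camera(name)
    if save: cv2.imwrite("pics/"+save,c["image"][:,:,::-1])
    return c
def ray(c,u,v):
    d=np.array([(u-c["cx"])/c["fx"],(v-c["cy"])/c["fy"]]); s=d.copy()
    for _ in range(20): s=d/(1+c["k1"]*(s@s))
    P=np.array(c["pose"]); r=P[:3,:3]@np.array([s[0],s[1],1.])
    return P[:3,3],r/np.linalg.norm(r)
def plane(c,u,v,z):
    o,r=ray(c,u,v); return o+r*(z-o[2])/r[2]
def proj(c,p):
    P=np.array(c["pose"]); q=P[:3,:3].T@(np.asarray(p,float)-P[:3,3]); s=q[:2]/q[2]; s=s*(1+c["k1"]*(s@s))
    return s*np.array([c["fx"],c["fy"]])+[c["cx"],c["cy"]]
def tri(obs):
    A=np.zeros((3,3));b=np.zeros(3)
    for c,u,v in obs:
        o,r=ray(c,u,v);M=np.eye(3)-np.outer(r,r);A+=M;b+=M@o
    return np.linalg.solve(A,b)
def go(robot,target,yaw=None):
    """tool-axes delta to target flange position (world)"""
    o=robot.observe(); R=Ro.from_euler('xyz',o["tool_rot"]).as_matrix()
    d=R.T@(np.asarray(target)-o["tool_pos"]); 
    w=None
    if yaw is not None:
        w=((o["tool_rot"][2]-yaw+np.pi/2)%np.pi)-np.pi/2  # rz about tool z (down)
    print("pos",o["tool_pos"].round(4),"rot",o["tool_rot"].round(4),"d_tool",d.round(4),"rz",w)
E
cat > /tmp/a.py <<'E'
from h import *
from cell import robot
t=cam(robot,"top");s=cam(robot,"side")
for p in [(199,248),(230,243),(289,229)]: print(plane(t,*p,.055))
print("wheel",plane(t,301,174,.199),plane(s,342,172,.199))
print("bed",plane(t,222,222,.012),plane(t,390,192,.012))
print("stick",plane(s,313,241,.06),plane(s,345,268,.04))
print("jug",plane(s,373,300,.04),plane(s,423,303,.03))
E
PYTHONPATH=. python3 /tmp/a.py
sed -i '1i from cell import robot' h.py; PYTHONPATH=. python3 /tmp/a.py
```

```text
(no output)
```

PYTHONPATH was overriding the environment's own, so I'll run scripts via stdin instead.

```bash
python3 - </tmp/a.py
```

```text
[0.46968957 0.37346931 0.055     ]
[0.46124659 0.25386048 0.055     ]
[0.46353975 0.0191479  0.055     ]
wheel [ 0.61173903 -0.06762857  0.199     ] [ 0.58464556 -0.09365548  0.199     ]
bed [0.57960086 0.2730673  0.012     ] [ 0.54534826 -0.43271406  0.012     ]
stick [ 0.43208667 -0.21030002  0.06      ] [ 0.45973046 -0.34658447  0.04      ]
jug [ 0.45079567 -0.50114681  0.04      ] [ 0.5576704  -0.55379728  0.03      ]
```

Careful with the scale: shifts go in units of 25 mm and turns go in units of 0.2 rad. That gives: -0.117 rad is -0.585.

```bash
python3 drive.py '[{"rotvec": [0, 0, -0.585]}, {"rotvec": [0, 0, -0.585]}, {"rotvec": [0, 0, -0.585]}, {"rotvec": [0, 0, -0.585]}, {"rotvec": [0, 0, -0.585]}]' && python3 drive.py '[{"rotvec": [0, 0, -0.585]}, {"rotvec": [0, 0, -0.585]}, {"rotvec": [0, 0, -0.585]}, {"rotvec": [0, 0, -0.585]}, {"rotvec": [0, 0, -0.585]}]' && python3 drive.py '[{"pos": [1.32, 0.88, -0.168]}, {"pos": [1.32, 0.88, -0.168]}, {"pos": [1.32, 0.88, -0.168]}, {"pos": [1.32, 0.88, -0.168]}, {"pos": [1.32, 0.88, -0.168]}, {"pos": [1.32, 0.88, -0.168]}]' && python3 drive.py '[{"pos": [1.32, 0.88, -0.168]}, {"pos": [1.32, 0.88, -0.168]}, {"pos": [1.32, 0.88, -0.168]}, {"pos": [1.32, 0.88, -0.168]}, {"pos": [1.32, 0.88, -0.168]}, {}]'
python3 - <<'E'
from h import *
c=cam(robot,"wrist","w1.png");print(c["fx"],c["cx"],c["cy"],c["k1"],np.round(c["pose"],3))
cam(robot,"side","s1.png")
E
```

```text
time: 0.62
tool_pos: [0.2063, -0.4827, 0.4045]
tool_rot: [-3.141, -0.0, 0.995]
contact_force: [-0.2, -0.3, 1.1]
opening: 0.092
grip_force: 0.0
time: 1.03
tool_pos: [0.2063, -0.4827, 0.4045]
tool_rot: [-3.142, -0.0, 1.58]
contact_force: [1.1, -0.2, -0.5]
opening: 0.0917
grip_force: 0.0
time: 1.53
tool_pos: [0.3382, -0.2826, 0.4301]
tool_rot: [3.141, 0.0, 1.573]
contact_force: [0.5, -0.3, -0.4]
opening: 0.0917
grip_force: 0.0
time: 2.03
tool_pos: [0.4496, -0.114, 0.4516]
tool_rot: [3.139, -0.002, 1.58]
contact_force: [-1.9, -0.5, 0.4]
opening: 0.0921
grip_force: 0.0
322.6673030464508 312.7281606476909 203.72759887232317 -0.04203389140251159 [[ 1.     0.008  0.004  0.449]
 [ 0.009 -0.961 -0.275 -0.04 ]
 [ 0.002  0.275 -0.961  0.432]
 [ 0.     0.     0.     1.   ]]
```

View pics/w1.png

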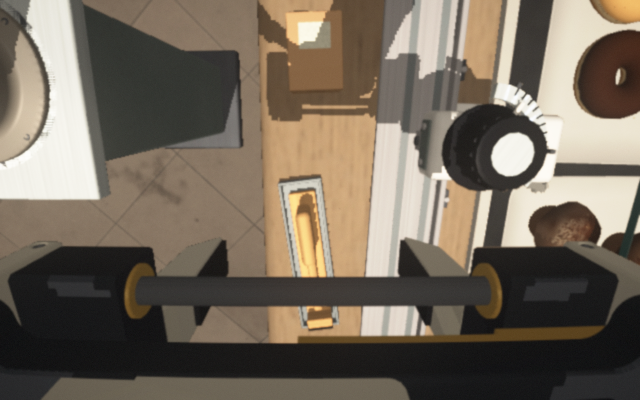

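View pics/s1.png

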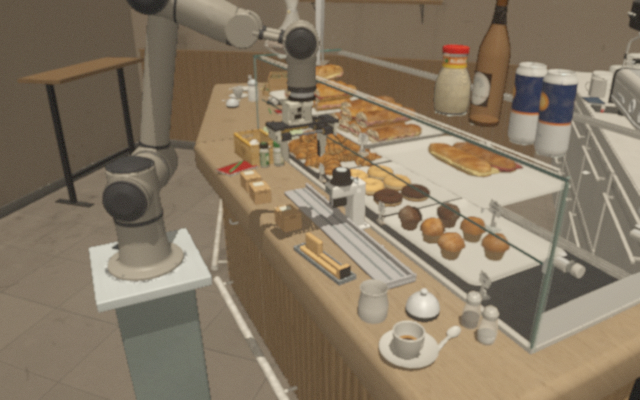

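```bash
python3 - <<'E'
from h import *
t=cam(robot,"top","t1.png");s=cam(robot,"side");w=cam(robot,"wrist")
print("glass",tri([(t,481,93),(s,565,178)]),plane(s,530,345,0))
print("wheel",plane(w,518,152,.199),plane(w,512,152,.199))
print("tray",[plane(w,u,v,.014) for u,v in [(280,182),(321,176),(338,322),(300,328)]])
print("carton",[plane(w,u,v,.055) for u,v in [(287,11),(342,12),(342,91),(289,91)]])
cv2.imwrite("pics/t1c.png",cv2.resize(t["image"][140:290,150:420,::-1],None,fx=2.9,fy=2.9,interpolation=cv2.INTER_CUBIC))
E
```

```text
glass [ 0.67404921 -0.77500088  0.40380968] [ 0.70135645 -0.76025937  0.        ]
wheel [ 0.59560776 -0.07232746  0.199     ] [ 0.59110116 -0.07237848  0.199     ]
tray [array([ 0.40301857, -0.13542011,  0.014     ]), array([ 0.4570507 , -0.12725256,  0.014     ]), array([ 0.48492733, -0.35125785,  0.014     ]), array([ 0.42732964, -0.3621777 ,  0.014     ])]
carton [array([0.4188773 , 0.05686485, 0.055     ]), array([0.47655722, 0.05602426, 0.055     ]), array([ 0.47842604, -0.02342017,  0.055     ]), array([ 0.41976538, -0.02355934,  0.055     ])]
```

View pics/t1c.png

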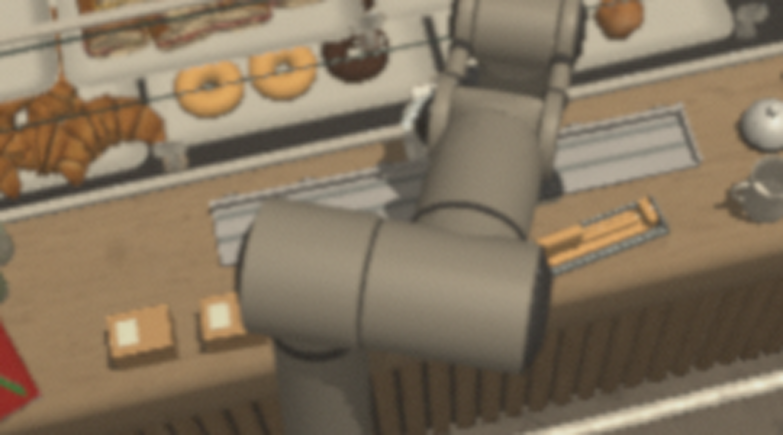

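The crop shows the two left cartons at about (140,330) and (220,318), and the stick in its tray from about (550,250) to (655,210). The glass top edge is the thin dark line from about (0,70) to (440,0). Next I'll measure the glass and look at the wheel from above.

```bash
python3 - <<'E'
from h import *
t=cam(robot,"top");s=cam(robot,"side")
print("glasstop",[plane(t,u,v,.404).round(3) for u,v in [(150,164),(300,140),(481,93)]],[plane(s,u,v,.404).round(3) for u,v in [(265,60),(400,112),(565,178)]])
print("frame",[plane(t,u,v,0.0).round(3) for u,v in [(150,214),(420,155.5)]])
E
python3 drive.py '[{"pos": [0.4, 1.4, -0.2]}, {"pos": [0, 1.4, -0.2]}, {"pos": [0, 1.4, -0.2]}, {}]'
python3 - <<'E'
from h import *
c=cam(robot,"wrist");im=c["image"]
p=proj(c,[.593,-.072,.17]);print(p)
u,v=map(int,p);u=max(u,130);v=max(v,100)
cv2.imwrite("pics/w2.png",cv2.resize(im[v-100:v+100,u-130:u+130,::-1],None,fx=3,fy=3,interpolation=cv2.INTER_CUBIC));print(u-130,v-100)
E
```

```text
glasstop [array([0.654, 0.444, 0.404]), array([ 0.625, -0.071,  0.404]), array([ 0.669, -0.771,  0.404])] [array([0.675, 0.786, 0.404]), array([ 0.68 , -0.239,  0.404]), array([ 0.683, -0.772,  0.404])]
frame [array([0.694, 0.558, 0.   ]), array([ 0.694, -0.625, -0.   ])]
time: 2.72
tool_pos: [0.5561, -0.1101, 0.4651]
tool_rot: [3.139, 0.0, 1.573]
contact_force: [-1.7, -0.4, 0.2]
opening: 0.0918
grip_force: 0.0
[355.59565331 155.25094249]
225 55
```

View pics/w2.png

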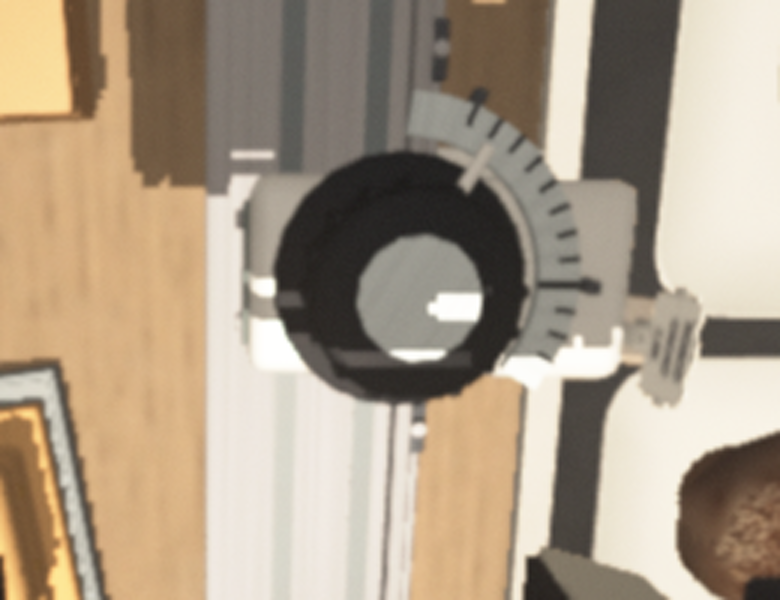

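The wheel's cap centre is at crop (420,298), the white pointer's outer end at about (490,148), the tall lug at (590,286) and the short lug at (478,97). So the pointer sits about 1 rad anticlockwise of the tall lug, and the fence is the thin rail at crop x ≈ 390–415.

```bash
python3 - <<'E'
from h import *
c=cam(robot,"wrist","w2f.png")
P=lambda u,v,z:plane(c,225+u/3,55+v/3,z)
ax=P(420,298,.199);print("axis",ax)
for n,(u,v,z) in dict(ptr=(491,148,.163),ptrin=(465,187,.163),run=(590,286,.169),runin=(530,284,.157),rest=(478,97,.163),restin=(468,122,.157)).items():
    d=P(u,v,z)-ax;print(n,d[:2].round(4),np.hypot(*d[:2]).round(4),np.arctan2(d[1],d[0]).round(3))
# fence line & bed edge across full image: vertical edges
g=cv2.cvtColor(c["image"],cv2.COLOR_RGB2GRAY)
for v in (5,25,45,205,225): print(v,[ (int(u),int(g[v,u])) for u in range(285,372,2)])
E
```

```text
axis [ 0.59329687 -0.06718002  0.199     ]
ptr [0.0239 0.0374] 0.0444 1.003
ptrin [0.0172 0.0268] 0.0318 1.001
run [ 0.0532 -0.0002] 0.0532 -0.004
runin [ 0.0393 -0.0011] 0.0393 -0.028
rest [0.0195 0.051 ] 0.0546 1.206
restin [0.0183 0.0446] 0.0482 1.182
5 [(285, 176), (287, 172), (289, 173), (291, 175), (293, 176), (295, 179), (297, 210), (299, 228), (301, 228), (303, 226), (305, 227), (307, 227), (309, 227), (311, 225), (313, 227), (315, 227), (317, 223), (319, 224), (321, 226), (323, 196), (325, 181), (327, 182), (329, 169), (331, 119), (333, 115), (335, 112), (337, 113), (339, 113), (341, 115), (343, 118), (345, 117), (347, 112), (349, 110), (351, 112), (353, 96), (355, 89), (357, 89), (359, 92), (361, 103), (363, 113), (365, 115), (367, 95), (369, 91), (371, 108)]
25 [(285, 176), (287, 178), (289, 178), (291, 178), (293, 179), (295, 182), (297, 215), (299, 231), (301, 231), (303, 228), (305, 228), (307, 228), (309, 229), (311, 227), (313, 231), (315, 228), (317, 226), (319, 227), (321, 226), (323, 193), (325, 122), (327, 92), (329, 93), (331, 111), (333, 117), (335, 115), (337, 
[... 1087 characters left out ...]
(345, 214), (347, 210), (349, 211), (351, 221), (353, 234), (355, 229), (357, 157), (359, 207), (361, 230), (363, 218), (365, 163), (367, 145), (369, 176), (371, 188)]
225 [(285, 187), (287, 189), (289, 187), (291, 185), (293, 176), (295, 177), (297, 229), (299, 234), (301, 231), (303, 233), (305, 233), (307, 232), (309, 232), (311, 233), (313, 232), (315, 232), (317, 231), (319, 217), (321, 216), (323, 215), (325, 229), (327, 232), (329, 231), (331, 235), (333, 234), (335, 236), (337, 234), (339, 232), (341, 231), (343, 218), (345, 209), (347, 208), (349, 212), (351, 231), (353, 234), (355, 188), (357, 177), (359, 229), (361, 228), (363, 227), (365, 201), (367, 191), (369, 191), (371, 186)]
```

View pics/w2f.png

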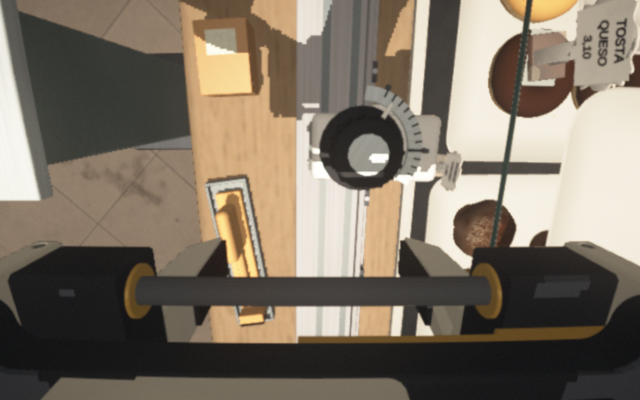

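```bash
python3 - <<'E'
from h import *
c=cam(robot,"wrist")
print("front edge",[plane(c,296.3,v,.012).round(4) for v in (5,45,150,205,225)])
print("fence top edges",[plane(c,u,v,.030).round(4) for u,v in ((353,15),(361,15),(352,45),(359.5,45),(357.5,205),(365.5,205),(356,225),(365,225))])
print("glass",[plane(c,u,v,.404).round(4) for u,v in ((527,0),(512,120),(498,240))])
E
python3 drive.py '[{"rotvec": [0, 0, -0.6]}, {"rotvec": [0, 0, -0.6]}, {"rotvec": [0, 0, -0.6]}, {"rotvec": [0, 0, -0.6]}, {"rotvec": [0, 0, -0.6]}, {"rotvec": [0, 0, -0.6]}, {"rotvec": [0, 0, -0.6]}, {"rotvec": [0, 0, -0.6]}]' && python3 drive.py '[{"rotvec": [0, 0, -0.6]}, {"rotvec": [0, 0, -0.6]}, {"rotvec": [0, 0, -0.6]}, {"rotvec": [0, 0, -0.6]}, {"rotvec": [0, 0, -0.6]}, {"rotvec": [0, 0, -0.6]}, {"rotvec": [0, 0, -0.65]}, {}]'
python3 - <<'E'
from h import *
go(robot,[.5933,-.0672,.349],np.pi+.25)
E
```

```text
front edge [array([0.5314, 0.0889, 0.012 ]), array([0.5309, 0.044 , 0.012 ]), array([ 0.5294, -0.0854,  0.012 ]), array([ 0.5285, -0.1618,  0.012 ]), array([ 0.5281, -0.1915,  0.012 ])]
fence top edges [array([0.598 , 0.0733, 0.03  ]), array([0.6073, 0.0734, 0.03  ]), array([0.5978, 0.0409, 0.03  ]), array([0.6066, 0.0409, 0.03  ]), array([ 0.6115, -0.1564,  0.03  ]), array([ 0.6223, -0.1564,  0.03  ]), array([ 0.6106, -0.1848,  0.03  ]), array([ 0.6229, -0.1848,  0.03  ])]
glass [array([ 0.5771, -0.0227,  0.404 ]), array([ 0.5773, -0.0363,  0.404 ]), array([ 0.578 , -0.0524,  0.404 ])]
time: 3.53
tool_pos: [0.5507, -0.1093, 0.4664]
tool_rot: [-3.141, 0.0, 2.538]
contact_force: [-0.0, 0.3, 1.2]
opening: 0.092
grip_force: 0.0
time: 4.2
tool_pos: [0.5508, -0.1093, 0.4664]
tool_rot: [-3.141, -0.0, -2.901]
contact_force: [-1.0, 0.5, 0.3]
opening: 0.0917
grip_force: 0.0
pos [ 0.5508 -0.1093  0.4664] rot [-3.1414e+00 -1.0000e-04 -2.9012e+00] d_tool [-0.0513  0.0308  0.1174] rz -0.009621968025868455
```

```bash
python3 drive.py '[{"pos": [-1.028, 0.616, 0]}, {"pos": [-1.024, 0.616, 0]}, {"pos": [0, 0, 0.8]}, {"pos": [0, 0, 1.32]}, {"pos": [0, 0, 1.32]}, {"pos": [0, 0, 1.256]}, {}]'
python3 drive.py '[{}, {}, {}, {}, {}, {}, {}, {}]' 0.04 25
python3 drive.py '[{"rotvec": [0, 0, 0.4]}, {"rotvec": [0, 0, 0.4]}, {"rotvec": [0, 0, 0.4]}, {"rotvec": [0, 0, 0.4]}, {"rotvec": [0, 0, 0.4]}, {"rotvec": [0, 0, 0.4]}, {"rotvec": [0, 0, 0.1]}, {}]'
python3 - <<'E'
from h import *
go(robot,[.5933,-.0672,.349],np.pi-.25); print(robot.observe()["torque"])
E
```

```text
time: 4.78
tool_pos: [0.5925, -0.0668, 0.3425]
tool_rot: [3.136, -0.011, -2.909]
contact_force: [-1.4, -0.1, -1.0]
opening: 0.0915
grip_force: 0.0
time: 5.45
tool_pos: [0.5949, -0.067, 0.3495]
tool_rot: [-3.14, 0.001, -2.905]
contact_force: [-0.0, -2.5, 5.6]
opening: 0.0553
grip_force: 25.0
time: 6.12
tool_pos: [0.595, -0.0667, 0.3495]
tool_rot: [-3.142, 0.002, 2.877]
contact_force: [-0.7, -0.9, 5.9]
opening: 0.0557
grip_force: 25.0
pos [ 0.595  -0.0667  0.3495] rot [-3.1416e+00  1.8000e-03  2.8774e+00] d_tool [ 0.0015 -0.0009  0.0005] rz -0.014193768143711427
[-0.15210476 -0.020328   -0.12918333]
```

In the tool's units: -0.1 rad is -0.5.

```bash
python3 drive.py '[{}, {}, {}, {"rotvec": [0, 0, -0.5]}, {"rotvec": [0, 0, -0.5]}, {"rotvec": [0, 0, -0.5]}, {"rotvec": [0, 0, -0.5]}, {"rotvec": [0, 0, -0.5]}]' 0.085
python3 drive.py '[{}, {}, {}, {}, {}, {}, {}]' 0.04 25
python3 drive.py '[{"rotvec": [0, 0, 0.4]}, {"rotvec": [0, 0, 0.4]}, {"rotvec": [0, 0, 0.4]}, {"rotvec": [0, 0, 0.4]}, {"rotvec": [0, 0, 0.4]}, {"rotvec": [0, 0, 0.4]}, {"rotvec": [0, 0, 0.1]}, {}]'
python3 drive.py '[{}, {}, {}, {"pos": [0, 0, -1.2]}, {"pos": [0, 0, -1.2]}, {"pos": [0, 0, -1.2]}, {"pos": [1.2, 0, -1.2]}, {}]' 0.09
python3 - <<'E'
from h import *
c=cam(robot,"wrist","w3f.png")
ax=np.array([.595,-.0668,.199])
u,v=proj(c,[.61,-.067,.17]);print(u,v,proj(c,ax))
u=int(np.clip(u,130,510));v=int(np.clip(v,100,300));print(u-130,v-100)
cv2.imwrite("pics/w3.png",cv2.resize(c["image"][v-100:v+100,u-130:u+130,::-1],None,fx=3,fy=3,interpolation=cv2.INTER_CUBIC))
E
```

```text
time: 6.78
tool_pos: [0.5947, -0.0667, 0.348]
tool_rot: [3.141, -0.001, -2.899]
contact_force: [0.3, -0.2, -0.5]
opening: 0.0847
grip_force: 0.0
time: 7.37
tool_pos: [0.5948, -0.0671, 0.3485]
tool_rot: [-3.141, 0.0, -2.905]
contact_force: [0.7, -3.4, -0.5]
opening: 0.0555
grip_force: 25.0
time: 8.03
tool_pos: [0.5949, -0.0667, 0.3485]
tool_rot: [3.141, 0.0, 2.879]
contact_force: [1.2, -0.8, -0.8]
opening: 0.0556
grip_force: 25.0
time: 8.7
tool_pos: [0.5643, -0.0581, 0.4747]
tool_rot: [3.141, 0.009, 2.88]
contact_force: [1.7, -0.2, 1.0]
opening: 0.0901
grip_force: 0.0
316.40092791360183 240.45500479994388 [312.50468471 238.04955963]
186 140
```

View pics/w3.png

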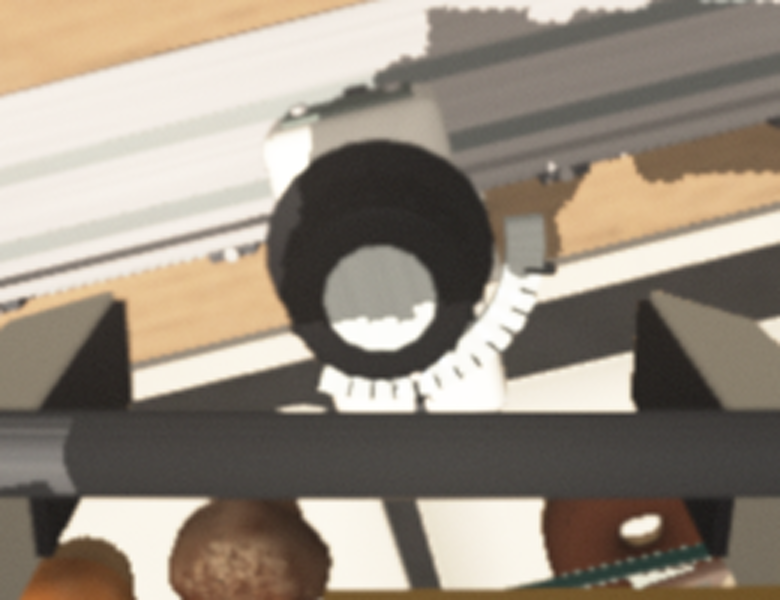

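The short lug end (525,260) no longer has the pointer by it, and the tall lug is at about (420,400). The pointer is partly hidden by the hand, so I'll check from the earlier viewpoint.

In the tool's units: 0.119 rad is 0.595.

```bash
python3 drive.py '[{"rotvec": [0, 0, 0.595]}, {"rotvec": [0, 0, 0.595]}, {"rotvec": [0, 0, 0.595]}, {"rotvec": [0, 0, 0.595]}, {"rotvec": [0, 0, 0.595]}, {"rotvec": [0, 0, 0.595]}]'  && python3 drive.py '[{"rotvec": [0, 0, 0.595]}, {"rotvec": [0, 0, 0.595]}, {"rotvec": [0, 0, 0.595]}, {"rotvec": [0, 0, 0.595]}, {"rotvec": [0, 0, 0.595]}, {"pos": [-1.6, 0, 0]}, {"pos": [-0.8, -0.2, 0]}, {}]' 
python3 - <<'E'
from h import *
c=cam(robot,"wrist","w4f.png")
u,v=proj(c,[.61,-.067,.17]);print(u,v)
u=int(np.clip(u,130,510));v=int(np.clip(v,100,300));print(u-130,v-100)
cv2.imwrite("pics/w4.png",cv2.resize(c["image"][v-100:v+100,u-130:u+130,::-1],None,fx=3,fy=3,interpolation=cv2.INTER_CUBIC))
E
```

```text
time: 9.25
tool_pos: [0.5666, -0.0591, 0.4666]
tool_rot: [-3.14, -0.001, 2.159]
contact_force: [0.1, -0.2, -0.7]
opening: 0.0901
grip_force: 0.0
time: 9.92
tool_pos: [0.5611, -0.1223, 0.4663]
tool_rot: [-3.139, 0.001, 1.567]
contact_force: [0.8, -0.1, -0.0]
opening: 0.0899
grip_force: 0.0
371.75080746421634 134.12233213861083
241 34
```

View pics/w4.png

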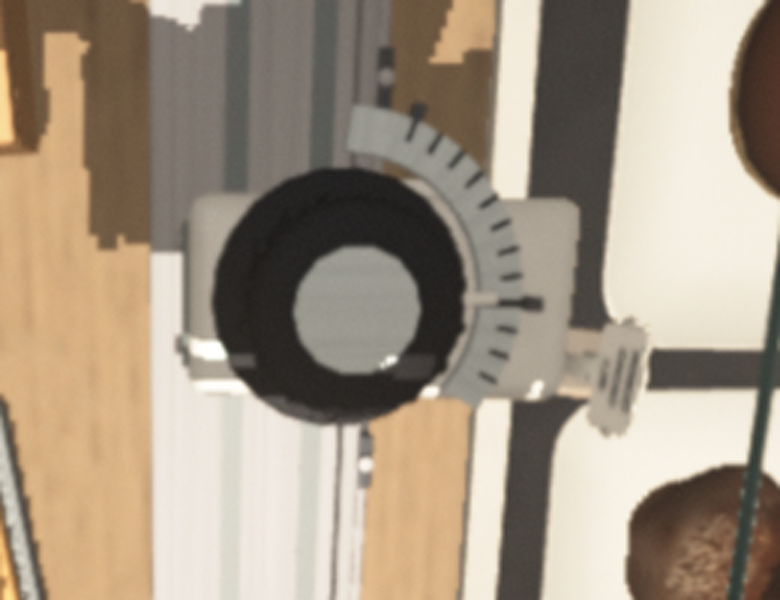

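The pointer tip at (490,298) meets the tall lug at (530,302), so the wheel is set. Next, the cartons.

In the tool's units: 0.039 m is 1.56, -0.012 m is -0.48.

```bash
python3 drive.py '[{"pos": [1.56, -0.48, 0]}, {"pos": [1.56, -0.48, 0]}, {"pos": [1.56, -0.48, 0]}, {"pos": [1.56, -0.48, 0]}, {"pos": [1.56, -0.48, 0]}, {"pos": [1.56, -0.48, 0]}, {"pos": [1.56, -0.48, 0]}, {"pos": [1.56, -0.48, 0]}]' && python3 drive.py '[{"rotvec": [0, 0, -0.605]}, {"rotvec": [0, 0, -0.605]}, {"rotvec": [0, 0, -0.605]}, {"rotvec": [0, 0, -0.605]}, {"rotvec": [0, 0, -0.605]}, {"rotvec": [0, 0, -0.605]}, {"rotvec": [0, 0, -0.605]}]' && python3 drive.py '[{"rotvec": [0, 0, -0.605]}, {"rotvec": [0, 0, -0.605]}, {"rotvec": [0, 0, -0.605]}, {"rotvec": [0, 0, -0.605]}, {"rotvec": [0, 0, -0.605]}, {"rotvec": [0, 0, -0.605]}, {}]'
python3 - <<'E'
from h import *
cam(robot,"wrist","w5.png")
E
```

```text
time: 10.63
tool_pos: [0.4643, 0.1955, 0.4674]
tool_rot: [-3.141, -0.0, 1.571]
contact_force: [1.5, -0.2, -0.1]
opening: 0.0901
grip_force: 0.0
time: 11.22
tool_pos: [0.4653, 0.1939, 0.4672]
tool_rot: [-3.141, -0.001, 2.424]
contact_force: [-0.5, -0.3, 0.3]
opening: 0.0905
grip_force: 0.0
time: 11.8
tool_pos: [0.4653, 0.1938, 0.4673]
tool_rot: [3.141, -0.001, -3.135]
contact_force: [-0.0, -0.2, 0.1]
opening: 0.0901
grip_force: 0.0
```

View pics/w5.png

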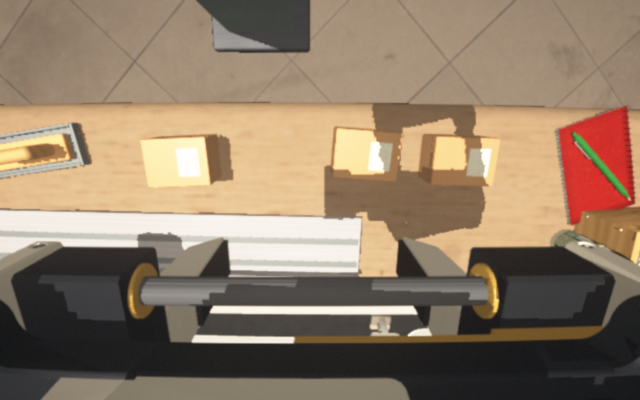

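Three cartons are visible: (178,162), (365,154) and (462,161). The bed's infeed end is at column ≈ 360 between rows 218 and 272. I'll take the carton edges from colour.

```bash
python3 - <<'E'
from h import *
c=cam(robot,"wrist");im=c["image"];hsv=cv2.cvtColor(im,cv2.COLOR_RGB2HSV)
for v in (150,165): print(v,[(u,*map(int,im[v,u])) for u in list(range(138,222,4))])
for v in (150,165): print(v,[(u,*map(int,im[v,u])) for u in list(range(326,408,4))])
for v in (150,165): print(v,[(u,*map(int,im[v,u])) for u in list(range(414,506,4))])
for u in (165,350,450): print(u,[(v,*map(int,im[v,u])) for v in range(122,196,3)])
print("end",plane(c,360,230,.012))
E
```

```text
150 [(138, 231, 194, 144), (142, 251, 228, 166), (146, 254, 240, 184), (150, 254, 240, 184), (154, 254, 241, 185), (158, 254, 242, 186), (162, 254, 241, 187), (166, 254, 242, 188), (170, 254, 242, 189), (174, 254, 244, 197), (178, 255, 254, 248), (182, 255, 254, 249), (186, 255, 254, 248), (190, 255, 254, 249), (194, 255, 254, 250), (198, 254, 245, 198), (202, 255, 246, 199), (206, 185, 140, 94), (210, 127, 93, 62), (214, 126, 92, 63), (218, 130, 98, 68)]
165 [(138, 225, 185, 136), (142, 231, 192, 143), (146, 254, 237, 178), (150, 254, 238, 180), (154, 254, 238, 180), (158, 254, 239, 180), (162, 254, 239, 180), (166, 254, 239, 181), (170, 254, 239, 183), (174, 254, 240, 182), (178, 255, 254, 244), (182, 255, 254, 250), (186, 255, 255, 251), (190, 255, 254, 251), (194, 255, 254, 250), (198, 255, 254, 246), (202, 254, 242, 188), (206, 254, 237, 177), (210, 129, 93, 64), (214, 128, 94, 64), (218, 126, 93, 63)]
150 [(326, 232, 195, 147), (330, 229, 190, 141), (334, 222, 168, 113), (338, 254, 236, 175), (342, 253, 235, 174), (346, 253, 235, 172), (350, 253, 234, 172), (354, 253, 234, 171)
[... 2744 characters left out ...]
1, 103, 76), (182, 134, 105, 79), (185, 135, 108, 80), (188, 135, 106, 81), (191, 133, 105, 78), (194, 132, 103, 77)]
450 [(122, 229, 190, 140), (125, 230, 193, 144), (128, 230, 190, 143), (131, 228, 188, 140), (134, 163, 122, 82), (137, 250, 221, 152), (140, 251, 221, 151), (143, 251, 222, 152), (146, 251, 223, 153), (149, 251, 222, 151), (152, 251, 223, 152), (155, 251, 223, 151), (158, 251, 223, 152), (161, 251, 223, 153), (164, 251, 223, 151), (167, 249, 216, 147), (170, 159, 117, 79), (173, 157, 116, 76), (176, 156, 115, 75), (179, 157, 115, 77), (182, 157, 117, 78), (185, 129, 101, 73), (188, 124, 98, 71), (191, 128, 101, 75), (194, 128, 101, 73)]
end [0.55469812 0.26146369 0.012     ]
```

```bash
python3 - <<'E'
from h import *
c=cam(robot,"wrist")
for n,l,r,t,b in (("c",[(141.5,150),(144,165)],[(205.5,150),(208.5,165)],(165,138.5),(165,187)),("b",[(335,150),(333,165)],[(400,150),(398.5,165)],(350,128.5),(350,178)),("a",[(434,150),(432.5,165)],[(499,150),(497,165)],(450,135),(450,184))):
    P=lambda q:plane(c,*q,.055)[:2]
    L=[P(q) for q in l];R=[P(q) for q in r];T,B=P(t),P(b)
    print(n,"len",(R[0]-L[0]).round(4),"cy",(np.mean(L,0)+np.mean(R,0))[1]/2,"x",T[0].round(4),B[0].round(4),(T[0]+B[0])/2,"slope",[((Q[1]-Q[0])[1]/(Q[1]-Q[0])[0]).round(3) for Q in (L,R)])
go(robot,[.448,.0165,.2],np.pi)
E
```

```text
c len [0.0007 0.0793] cy 0.024091593805189958 x 0.4207 0.4808 0.4507416090816034 slope [np.float64(0.028), np.float64(0.112)]
b len [0.    0.079] cy 0.25915370867225246 x 0.4101 0.4701 0.44013481134117594 slope [np.float64(-0.118), np.float64(-0.032)]
a len [-0.0004  0.081 ] cy 0.3815309275220956 x 0.4175 0.4779 0.44766333285915094 slope [np.float64(-0.005), np.float64(0.013)]
pos [0.4654 0.1935 0.4676] rot [-3.1416e+00 -7.0000e-04  3.1398e+00] d_tool [ 0.0169 -0.177   0.2676] rz -0.001754955016404658
```

Careful with the scale: shifts go in units of 25 mm and turns go in units of 0.2 rad. That gives: 0.02 m is 0.8, -0.035 m is -1.4.

```bash
python3 drive.py '[{"pos": [0.16, -1.4, 0.8]}, {"pos": [0.12, -1.4, 0.8]}, {"pos": [0.12, -1.4, 0.8]}, {"pos": [0.12, -1.4, 0.8]}, {"pos": [0.12, -1.36, 0.8]}, {}, {}]'
cat > edge.py <<'E'
from h import *
import sys
x,y=map(float,sys.argv[1:3]); h=float(sys.argv[3]) if len(sys.argv)>3 else .055
c=cam(robot,"wrist","e.png");im=c["image"].astype(int)
def scan(p,q,n=120):
    """edges (largest colour steps) along world line p->q at height h"""
    pts=[np.array(p)+(np.array(q)-p)*t for t in np.linspace(0,1,n)]
    v=np.array([[im[int(round(b)),int(round(a)),k] for k in range(3)] for a,b in (proj(c,[*z,h]) for z in pts)])
    d=np.abs(v[3:]-v[:-3]).sum(1); out=[]
    for i in np.argsort(-d):
        if all(abs(i-j)>4 for j in out): out.append(i)
        if len(out)==5: break
    return sorted([(float((pts[i+1][0]+pts[i+2][0])/2).__round__(4),float((pts[i+1][1]+pts[i+2][1])/2).__round__(4),int(d[i])) for i in out])
for o in (-.022,-.012,.0,.012): print("along y @x%+.3f"%o,[e[1:] for e in scan([x+o,y-.065],[x+o,y+.065])])
for o in (-.03,0.03): print("along x @y%+.3f"%o,[(e[0],e[2]) for e in scan([x-.055,y+o],[x+.055,y+o])])
go(robot,[x,y,.2],np.pi)
E
python3 - .449 .02 <edge.py
```

```text
time: 12.53
tool_pos: [0.4496, 0.0177, 0.3671]
tool_rot: [3.141, -0.002, 3.137]
contact_force: [0.2, 1.2, 0.1]
opening: 0.0901
grip_force: 0.0
along y @x-0.022 [(-0.0237, 9), (-0.0161, 90), (0.0626, 306), (0.0692, 264), (0.0757, 8)]
along y @x-0.012 [(-0.0095, 281), (0.0266, 141), (0.0342, 150), (0.0528, 100), (0.0626, 302)]
along y @x+0.000 [(-0.0161, 73), (-0.0095, 272), (0.0266, 166), (0.0528, 170), (0.0637, 49)]
along y @x+0.012 [(-0.015, 52), (-0.0095, 282), (0.0276, 153), (0.0539, 166), (0.0626, 44)]
along x @y-0.030 [(0.4157, 228), (0.4231, 284), (0.4305, 105), (0.4582, 97), (0.4832, 69)]
along x @y+0.030 [(0.4129, 236), (0.4203, 287), (0.4379, 185), (0.4684, 158), (0.4841, 253)]
pos [0.45   0.0187 0.368 ] rot [ 3.1411e+00 -2.0000e-04  3.1390e+00] d_tool [0.0009 0.0012 0.168 ] rz -0.0025480745436912144
```

In the tool's units: 0.0046 m is 0.184, -0.0025 m is -0.1.

```bash
python3 drive.py '[{"pos": [-0.1, 0.184, 0.8]}, {"pos": [0, 0, 1.4]}, {"pos": [0, 0, 1.2]}, {"pos": [0, 0, 1.2]}, {"pos": [0, 0, 1.2]}, {"pos": [0, 0, 1.2]}, {}, {}]' 0.092
python3 drive.py '[{}, {}, {}, {}, {}, {}]' 0.07 12
python3 drive.py '[{"pos": [0, 0, -0.4]}, {"pos": [0, 0, -0.8]}, {"pos": [0, 0, -1]}, {"pos": [0, 0, -0.8]}, {}]'
python3 - <<'E'
from h import *
go(robot,[.582,.077,.24],np.pi-.0118)
E
```

```text
time: 13.25
tool_pos: [0.4526, 0.0247, 0.1929]
tool_rot: [3.141, -0.002, -3.139]
contact_force: [0.1, -0.1, 1.0]
opening: 0.092
grip_force: 0.0
time: 13.75
tool_pos: [0.4531, 0.0238, 0.1949]
tool_rot: [-3.141, 0.005, -3.141]
contact_force: [0.8, 3.3, 7.4]
opening: 0.0808
grip_force: 11.9
time: 14.17
tool_pos: [0.4534, 0.0235, 0.2723]
tool_rot: [-3.14, 0.008, -3.141]
contact_force: [0.4, -0.4, 0.0]
opening: 0.0805
grip_force: 11.9
pos [0.4534 0.0235 0.2723] rot [-3.1405  0.0084 -3.1405] d_tool [-0.1284  0.0534  0.0333] rz 0.012863312547192862
```

In the tool's units: -0.03 m is -1.2, 0.03 m is 1.2, 0.013 rad is 0.065.

```bash
python3 drive.py '[{"pos": [-1.2, 0.56, 0], "rotvec": [0, 0, 0.065]}, {"pos": [-1.2, 0.56, 0]}, {"pos": [-1.2, 0.52, 0]}, {"pos": [-1.08, 0.52, 0]}, {"pos": [0, 0, 1.2]}, {"pos": [0, 0, 1]}, {"pos": [0, 0, 0.36]}, {}]'
python3 drive.py '[{"pos": [-0.12, 0, 0]}, {"pos": [-0.12, 0, 0]}, {"pos": [-0.12, 0, 0]}, {}]'
python3 drive.py '[{"pos": [-0.08, 0, 0]}, {"pos": [-0.08, 0, 0]}, {}]'
```

```text
time: 14.83
tool_pos: [0.5693, 0.0767, 0.2023]
tool_rot: [3.142, -0.003, 3.13]
contact_force: [0.2, 0.2, -0.7]
opening: 0.0805
grip_force: 11.9
time: 15.17
tool_pos: [0.5795, 0.0763, 0.2047]
tool_rot: [-3.141, 0.002, 3.129]
contact_force: [0.3, 0.4, -0.9]
opening: 0.081
grip_force: 1.2
time: 15.42
tool_pos: [0.5831, 0.0764, 0.2042]
tool_rot: [-3.141, 0.001, 3.13]
contact_force: [-0.7, -0.0, -1.4]
opening: 0.0804
grip_force: 11.9
```

```bash
python3 drive.py '[{"pos": [-0.08, 0, 0]}, {"pos": [-0.04, 0, 0]}, {}]'
python3 drive.py '[{"pos": [-0.08, 0, 0]}, {"pos": [-0.04, 0, 0]}, {}]'
python3 drive.py '[{"pos": [-0.08, 0, 0]}, {"pos": [-0.04, 0, 0]}, {}]'
```

```text
time: 15.67
tool_pos: [0.586, 0.0764, 0.204]
tool_rot: [-3.141, 0.0, 3.13]
contact_force: [-0.1, 0.5, -1.3]
opening: 0.0806
grip_force: 11.9
time: 15.92
tool_pos: [0.5886, 0.0764, 0.2038]
tool_rot: [-3.142, -0.001, 3.13]
contact_force: [-2.7, 1.0, -0.6]
opening: 0.0805
grip_force: 11.9
time: 16.17
tool_pos: [0.5909, 0.0768, 0.2036]
tool_rot: [3.141, -0.004, 3.13]
contact_force: [-5.4, 2.7, 0.9]
opening: 0.0801
grip_force: 12.0
```

In the tool's units: -0.03 m is -1.2, -0.02 m is -0.8.

```bash
python3 drive.py '[{"pos": [0.04, 0, 0]}, {}, {}, {}, {"pos": [0, 0, -0.8]}, {"pos": [0, 0, -1.2]}, {"pos": [0, 0, -1.2]}, {"pos": [0, 0, -1.2]}]' 0.092
python3 drive.py '[{"pos": [1, 1.2, -0.4]}, {"pos": [1, 1.2, -0.4]}, {"pos": [1, 1.2, -0.4]}, {"pos": [1, 1.2, -0.4]}, {"pos": [1, 1.2, -0.4]}, {"pos": [1, 1.28, 0]}, {}, {}]'
python3 - .44 .259 <edge.py
```

```text
time: 16.83
tool_pos: [0.5907, 0.0762, 0.3152]
tool_rot: [-3.141, -0.0, 3.13]
contact_force: [0.5, 0.4, 0.1]
opening: 0.0921
grip_force: 0.0
time: 17.5
tool_pos: [0.4418, 0.2615, 0.3645]
tool_rot: [3.141, 0.001, 3.134]
contact_force: [0.4, -0.9, 0.1]
opening: 0.0916
grip_force: 0.0
along y @x-0.022 [(0.2208, 97), (0.2481, 7), (0.3005, 319), (0.306, 269), (0.3147, 212)]
along y @x-0.012 [(0.2208, 107), (0.2328, 284), (0.2634, 153), (0.2765, 214), (0.2994, 314)]
along y @x+0.000 [(0.2208, 85), (0.2328, 282), (0.2623, 162), (0.2885, 173), (0.2994, 53)]
along y @x+0.012 [(0.2197, 76), (0.2328, 269), (0.2612, 144), (0.2874, 150), (0.2972, 38)]
along x @y-0.030 [(0.403, 238), (0.4095, 310), (0.4677, 45), (0.4779, 46), (0.4834, 55)]
along x @y+0.030 [(0.4067, 232), (0.4132, 310), (0.4261, 76), (0.4308, 286), (0.477, 252)]
pos [0.4428 0.2605 0.3642] rot [-3.1414e+00  1.2000e-03  3.1319e+00] d_tool [ 0.0029 -0.0015  0.1642] rz -0.009727387034081048
```

In the tool's units: 0.03 m is 1.2, 0.0008 m is 0.032, 0.045 rad is 0.225.

```bash
python3 drive.py '[{"pos": [0.032, -0.028, 0.8], "rotvec": [0, 0, 0.225]}, {"pos": [0, 0, 1.4]}, {"pos": [0, 0, 1.2]}, {"pos": [0, 0, 1.2]}, {"pos": [0, 0, 1.2]}, {"pos": [0, 0, 1.04]}, {}, {}]' 0.092
python3 drive.py '[{}, {}, {}, {}, {}, {}]' 0.07 12
python3 drive.py '[{"pos": [0, 0, -0.4]}, {"pos": [0, 0, -0.8]}, {"pos": [0, 0, -1]}, {"pos": [0, 0, -0.8]}, {}]'
python3 - <<'E'
from h import *
go(robot,[.574,.190,.205],np.pi-.0118)
E
```

```text
time: 18.22
tool_pos: [0.4428, 0.2582, 0.192]
tool_rot: [-3.14, -0.003, 3.083]
contact_force: [0.4, 0.3, 0.6]
opening: 0.0918
grip_force: 0.0
time: 18.72
tool_pos: [0.4429, 0.2595, 0.1947]
tool_rot: [3.14, 0.004, 3.085]
contact_force: [1.3, -3.5, 8.1]
opening: 0.0799
grip_force: 12.0
time: 19.13
tool_pos: [0.4429, 0.26, 0.2724]
tool_rot: [3.138, 0.007, 3.085]
contact_force: [0.5, 0.5, -2.1]
opening: 0.08
grip_force: 12.0
pos [0.4429 0.26   0.2724] rot [3.1384 0.0066 3.0852] d_tool [-0.1344 -0.0627  0.0681] rz -0.04457711273663456
```

In the tool's units: -0.034 m is -1.36, -0.03 m is -1.2, -0.045 rad is -0.225.

```bash
python3 drive.py '[{"rotvec": [0, 0, -0.225]}, {"pos": [-1.36, -0.72, 0]}, {"pos": [-1.36, -0.72, 0]}, {"pos": [-1.36, -0.72, 0]}, {"pos": [-1.2, -0.58, 0]}, {"pos": [0, 0, 1.2]}, {"pos": [0, 0, 1]}, {"pos": [0, 0, 0.28]}]'
python3 drive.py '[{}, {"pos": [-0.12, 0, 0]}, {"pos": [-0.12, 0, 0]}, {"pos": [-0.12, 0, 0]}, {"pos": [-0.12, 0, 0]}, {"pos": [-0.08, 0, 0]}, {}]'
python3 drive.py '[{"pos": [-0.08, 0, 0]}, {"pos": [-0.04, 0, 0]}, {}]'
```

```text
time: 19.8
tool_pos: [0.5728, 0.1883, 0.203]
tool_rot: [-3.14, -0.004, 3.129]
contact_force: [-3.0, -7.2, 18.2]
opening: 0.0801
grip_force: 12.0
time: 20.38
tool_pos: [0.5877, 0.1893, 0.2062]
tool_rot: [3.142, 0.001, 3.13]
contact_force: [-0.9, -0.9, -1.9]
opening: 0.0796
grip_force: 12.0
time: 20.63
tool_pos: [0.5904, 0.1891, 0.206]
tool_rot: [-3.142, 0.0, 3.13]
contact_force: [0.1, -0.2, -1.3]
opening: 0.0801
grip_force: 12.0
```

In the tool's units: -0.002 m is -0.08, -0.001 m is -0.04.

```bash
python3 drive.py '[{"pos": [-0.08, 0, 0.04]}, {"pos": [-0.04, 0, 0.04]}, {}]'
python3 drive.py '[{"pos": [-0.08, 0, 0]}, {"pos": [-0.04, 0, 0]}, {}]'
python3 - <<'E'
from h import *
cam(robot,"side","s2f.png")
i=cv2.imread("pics/s2f.png");cv2.imwrite("pics/s2.png",cv2.resize(i[120:320,220:460],None,fx=3,fy=3,interpolation=cv2.INTER_CUBIC))
E
```

```text
time: 20.88
tool_pos: [0.592, 0.1892, 0.2033]
tool_rot: [-3.141, -0.005, 3.13]
contact_force: [-6.2, 0.1, 1.1]
opening: 0.0799
grip_force: 12.0
time: 21.13
tool_pos: [0.5935, 0.1893, 0.2032]
tool_rot: [-3.14, -0.011, 3.13]
contact_force: [-14.4, -0.8, 6.5]
opening: 0.0798
grip_force: 12.0
```

View pics/s2.png

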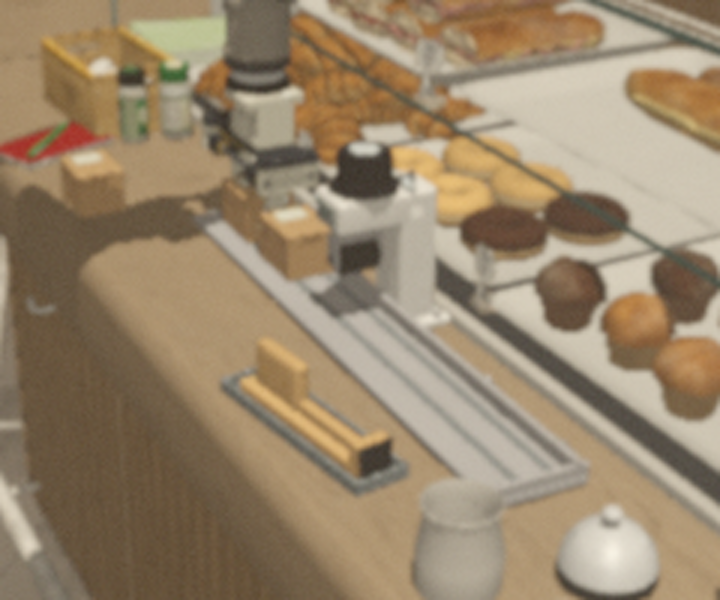

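c1 and the held c2 stand upright at the fence at about (293,240) and (240,210). The third carton waits at (93,183), and the stick lies in its tray. Now I'll slide c2 down the fence, which nudges c1 forward with it.

In the tool's units: 0.002 m is 0.08, -0.012 m is -0.48.

```bash
python3 drive.py '[{"pos": [0.08, -0.4, 0]}, {"pos": [0, -0.48, 0]}, {"pos": [0, -0.48, 0]}, {"pos": [0, -0.48, 0]}, {"pos": [0, -0.48, 0]}, {"pos": [0, -0.36, 0]}, {}, {}]'
python3 drive.py '[{"pos": [0.04, 0.08, 0]}, {}, {}, {}, {"pos": [0, 0, -0.8]}, {"pos": [0, 0, -1.2]}, {"pos": [0, 0, -1.2]}, {"pos": [0, 0, -1.2]}]' 0.09
python3 drive.py '[{"pos": [0.88, 1.52, -0.32]}, {"pos": [0.88, 1.52, -0.32]}, {"pos": [0.88, 1.52, -0.32]}, {"pos": [0.88, 1.52, -0.32]}, {"pos": [0.88, 1.52, -0.32]}, {"pos": [0.88, 1.52, -0.4]}, {"pos": [0.4, 1.2, 0]}, {}]'
python3 - .4477 .3815 <edge.py
```

```text
time: 21.85
tool_pos: [0.5918, 0.1214, 0.203]
tool_rot: [-3.14, -0.007, 3.13]
contact_force: [-7.7, -3.9, 0.9]
opening: 0.0797
grip_force: 12.0
time: 22.52
tool_pos: [0.5926, 0.1242, 0.3153]
tool_rot: [-3.141, 0.0, 3.13]
contact_force: [0.8, -0.2, -0.5]
opening: 0.0899
grip_force: 0.0
time: 23.18
tool_pos: [0.4598, 0.3731, 0.3617]
tool_rot: [3.138, 0.002, 3.135]
contact_force: [0.4, 0.2, 0.1]
opening: 0.0896
grip_force: 0.0
along y @x-0.022 [(0.3433, 111), (0.3891, 258), (0.4208, 71), (0.4328, 216), (0.4383, 13)]
along y @x-0.012 [(0.3422, 86), (0.3837, 65), (0.3957, 181), (0.411, 171), (0.4328, 232)]
along y @x+0.000 [(0.3444, 261), (0.387, 191), (0.4055, 178), (0.411, 159), (0.4208, 62)]
along y @x+0.012 [(0.3444, 260), (0.3837, 140), (0.3957, 18), (0.4099, 171), (0.4197, 48)]
along x @y-0.030 [(0.4126, 215), (0.4172, 245), (0.4422, 272), (0.4764, 197), (0.4976, 19)]
along x @y+0.030 [(0.4135, 31), (0.419, 72), (0.4329, 53), (0.4791, 57), (0.4939, 235)]
pos [0.4609 0.3708 0.361 ] rot [3.1405e+00 1.4000e-03 3.1346e+00] d_tool [0.0135 0.0104 0.161 ] rz -0.00700431676792812
```

```bash
python3 drive.py '[{"pos": [0.516, 0.448, 0.8], "rotvec": [0, 0, 0.15]}, {"pos": [0, 0, 1.4]}, {"pos": [0, 0, 1.2]}, {"pos": [0, 0, 1.2]}, {"pos": [0, 0, 1.2]}, {"pos": [0, 0, 0.88]}, {}, {}]' 0.092
python3 drive.py '[{}, {}, {}, {}, {}, {}]' 0.07 12
python3 drive.py '[{"pos": [0, 0, -0.4]}, {"pos": [0, 0, -0.8]}, {"pos": [0, 0, -1]}, {"pos": [0, 0, -0.8], "rotvec": [0, 0, -0.1]}, {}]'
python3 - <<'E'
from h import *
go(robot,[.578,.233,.205],np.pi-.0118)
E
```

```text
time: 23.9
tool_pos: [0.4501, 0.3786, 0.1929]
tool_rot: [-3.14, -0.002, 3.099]
contact_force: [0.3, -0.0, 0.5]
opening: 0.0918
grip_force: 0.0
time: 24.4
tool_pos: [0.4503, 0.3798, 0.1955]
tool_rot: [3.14, 0.004, 3.1]
contact_force: [1.5, -0.9, 6.9]
opening: 0.0802
grip_force: 11.9
time: 24.82
tool_pos: [0.4503, 0.3803, 0.2736]
tool_rot: [3.137, 0.007, 3.121]
contact_force: [0.6, -0.3, -0.5]
opening: 0.0804
grip_force: 11.9
pos [0.4503 0.3803 0.2736] rot [3.1371 0.0066 3.1209] d_tool [-0.1302 -0.1449  0.0688] rz -0.008895723569972258
```

```bash
python3 drive.py '[{"pos": [-1, -1.16, 0], "rotvec": [0, 0, -0.045]}, {"pos": [-1.04, -1.16, 0]}, {"pos": [-1.04, -1.16, 0]}, {"pos": [-1.04, -1.16, 0]}, {"pos": [-1, -1.16, 0]}, {"pos": [0, 0, 1.2]}, {"pos": [0, 0, 1]}, {"pos": [0, 0, 0.36]}]'
python3 drive.py '[{"pos": [0, 0, 0.08]}, {"pos": [-0.12, 0, 0]}, {"pos": [-0.12, 0, 0]}, {"pos": [-0.12, 0, 0]}, {"pos": [-0.08, 0, 0]}, {}]'
python3 drive.py '[{"pos": [-0.08, 0, 0]}, {"pos": [-0.04, 0, 0]}, {}]'
python3 drive.py '[{"pos": [-0.08, 0, 0]}, {}]'
```

```text
time: 25.48
tool_pos: [0.5752, 0.2311, 0.2021]
tool_rot: [-3.139, -0.003, 3.128]
contact_force: [-1.9, -8.1, 17.2]
opening: 0.0803
grip_force: 12.0
time: 25.98
tool_pos: [0.5868, 0.2328, 0.2028]
tool_rot: [3.141, 0.001, 3.129]
contact_force: [0.4, 0.6, -0.9]
opening: 0.0799
grip_force: 12.0
time: 26.23
tool_pos: [0.5896, 0.2326, 0.2026]
tool_rot: [-3.142, 0.0, 3.129]
contact_force: [-0.1, 0.3, -0.2]
opening: 0.0799
grip_force: 12.0
time: 26.4
tool_pos: [0.5917, 0.2325, 0.2026]
tool_rot: [-3.142, 0.0, 3.129]
contact_force: [-0.1, -1.1, -1.6]
opening: 0.0799
grip_force: 12.0
```

In the tool's units: -0.002 m is -0.08.

```bash
python3 drive.py '[{"pos": [-0.08, 0, 0]}, {}]'; python3 drive.py '[{"pos": [-0.08, 0, 0]}, {}]'; python3 drive.py '[{"pos": [-0.04, 0, 0]}, {}]'
```

```text
time: 26.57
tool_pos: [0.593, 0.2327, 0.2024]
tool_rot: [-3.142, -0.002, 3.129]
contact_force: [-3.2, 1.4, 1.4]
opening: 0.0799
grip_force: 12.0
time: 26.73
tool_pos: [0.5942, 0.2328, 0.2021]
tool_rot: [-3.141, -0.005, 3.129]
contact_force: [-8.0, 2.0, 3.1]
opening: 0.0796
grip_force: 12.0
time: 26.9
tool_pos: [0.5945, 0.2329, 0.2021]
tool_rot: [-3.141, -0.007, 3.129]
contact_force: [-11.1, 2.5, 4.7]
opening: 0.0799
grip_force: 12.0
```

```bash
python3 drive.py '[{"pos": [0.08, -0.32, 0]}, {"pos": [0, -0.4, 0]}, {"pos": [0, -0.36, 0]}, {}, {"pos": [0.04, 0.08, 0]}]'
python3 drive.py '[{}, {}, {}, {"pos": [0, 0, -0.8]}, {"pos": [0, 0, -1.2]}, {"pos": [0, 0, -1.2]}, {"pos": [0, 0, -1.2]}]' 0.09
python3 drive.py '[{"pos": [1.52, 0, -0.6]}, {"pos": [1.52, 0, -0.6]}, {"pos": [1.52, 0, -0.6]}, {"pos": [1.36, 0, -0.4]}, {"rotvec": [0, 0, 0.6]}, {"rotvec": [0, 0, 0.6]}, {"rotvec": [0, 0, 0.6]}, {"rotvec": [0, 0, 0.6]}]'
python3 drive.py '[{"rotvec": [0, 0, 0.6]}, {"rotvec": [0, 0, 0.6]}, {"rotvec": [0, 0, 0.6]}, {"rotvec": [0, 0, 0.6]}, {"rotvec": [0, 0, 0.6]}, {"rotvec": [0, 0, 0.6]}, {"rotvec": [0, 0, 0.6]}, {"rotvec": [0, 0, 0.6]}]'
python3 - <<'E'
from h import *
go(robot,[.44,-.2,.37],np.pi/2+.115)
cam(robot,"wrist","w6.png")
E
```

```text
time: 27.32
tool_pos: [0.5931, 0.2062, 0.2022]
tool_rot: [-3.14, -0.001, 3.128]
contact_force: [-1.1, -0.8, -1.6]
opening: 0.0799
grip_force: 12.0
time: 27.9
tool_pos: [0.5932, 0.2075, 0.3138]
tool_rot: [-3.141, 0.0, 3.129]
contact_force: [0.5, 0.3, -0.4]
opening: 0.0899
grip_force: 0.0
time: 28.57
tool_pos: [0.4451, 0.2095, 0.3683]
tool_rot: [3.14, 0.002, 2.643]
contact_force: [0.4, -0.5, -0.0]
opening: 0.0902
grip_force: 0.0
time: 29.23
tool_pos: [0.4453, 0.2095, 0.3679]
tool_rot: [3.14, 0.0, 1.683]
contact_force: [-0.1, -0.1, -0.3]
opening: 0.09
grip_force: 0.0
pos [0.4453 0.2095 0.3679] rot [3.1402 0.     1.6831] d_tool [-0.4063 -0.0512 -0.0022] rz -0.002738642042300121
```

View pics/w6.png

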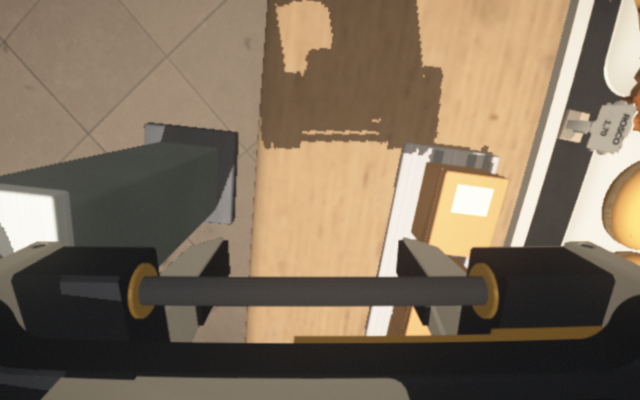

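c3 is on the bed square to the fence, with its top at about (468,215). Now the stick.

```bash
python3 drive.py '[{"pos": [-1.624, -0.2, 0]}, {"pos": [-1.624, -0.2, 0]}, {"pos": [-1.624, -0.2, 0]}, {"pos": [-1.624, -0.2, 0]}, {"pos": [-1.624, -0.2, 0]}]' && python3 drive.py '[{"pos": [-1.624, -0.2, 0]}, {"pos": [-1.624, -0.2, 0]}, {"pos": [-1.624, -0.2, 0]}, {"pos": [-1.624, -0.2, 0]}, {"pos": [-1.624, -0.2, 0]}, {}, {}]'
python3 - <<'E'
from h import *
go(robot,[.437,-.194,.215],1.686)
c=cam(robot,"wrist","w7f.png")
p=proj(c,[.437,-.194,.06]);print(p)
u,v=map(int,p);u=max(110,u);v=max(110,v);print(u-110,v-110)
cv2.imwrite("pics/w7.png",cv2.resize(c["image"][v-110:v+90,u-110:u+110,::-1],None,fx=3,fy=3,interpolation=cv2.INTER_CUBIC))
E
```

```text
time: 29.7
tool_pos: [0.4439, 0.0032, 0.368]
tool_rot: [3.14, 0.001, 1.693]
contact_force: [1.6, 0.5, -0.2]
opening: 0.0903
grip_force: 0.0
time: 30.28
tool_pos: [0.4431, -0.2016, 0.3675]
tool_rot: [3.141, 0.0, 1.687]
contact_force: [-0.8, 0.3, -0.5]
opening: 0.09
grip_force: 0.0
pos [ 0.4431 -0.2016  0.3675] rot [3.1412e+00 4.0000e-04 1.6871e+00] d_tool [ 0.0083 -0.0052  0.1525] rz 0.0010562174381174572
[307.24110638 186.05152899]
197 76
```

View pics/w7.png

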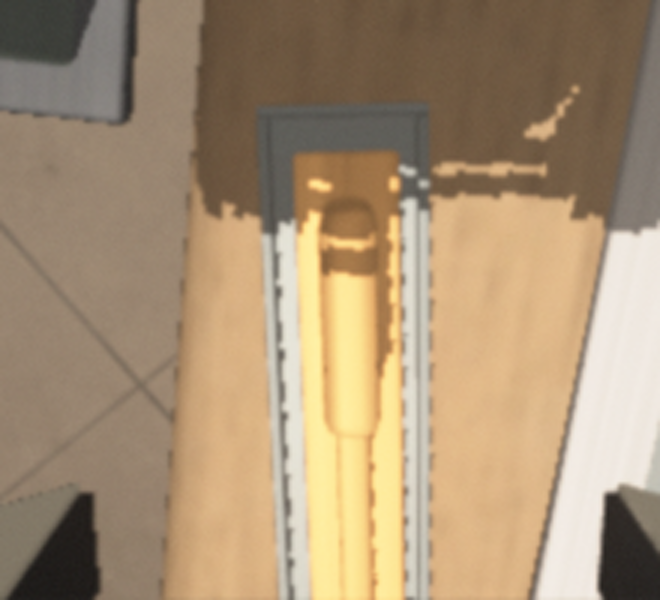

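The stick lies straight in the tray. The tray's rear corners are at (259,107) and (428,104), and the handle's top runs up to its front end at (352,433), from 323 to 379 across.

```bash
python3 - <<'E'
from h import *
c=cam(robot,"wrist")
P=lambda u,v,z:plane(c,197+u/3,76+v/3,z).round(4)
print("front",P(352,435,.06)," rear?",P(350,232,.06),P(350,200,.06),"w",P(325,350,.06),P(378,350,.06))
print("tray corners",P(259,107,.014),P(428,104,.014),"sides",P(281,590,.014),P(428,590,.014))
print("stick rear",P(294,152,.012),P(398,151,.012))
E
```

```text
front [ 0.4473 -0.225   0.06  ]  rear? [ 0.4392 -0.162   0.06  ] [ 0.4381 -0.1527  0.06  ] w [ 0.4358 -0.1987  0.06  ] [ 0.452  -0.1968  0.06  ]
tray corners [ 0.405 -0.13   0.014] [ 0.4607 -0.1225  0.014 ] sides [ 0.4298 -0.3063  0.014 ] [ 0.4857 -0.2998  0.014 ]
stick rear [ 0.418  -0.1433  0.012 ] [ 0.4529 -0.1389  0.012 ]
```

```bash
python3 drive.py '[{"pos": [0.464, 0.016, 0.8], "rotvec": [0, 0, -0.065]}, {"pos": [0, 0, 1.4]}, {"pos": [0, 0, 1.4]}, {"pos": [0, 0, 1.4]}, {"pos": [0, 0, 1.34]}, {}, {}]' 0.06
python3 drive.py '[{}, {}, {}, {}, {}, {}]' 0.0 40
python3 - <<'E'
from h import *
print(robot.observe()["opening"]);go(robot,[.442,-.190,.209],1.70)
E
```

```text
time: 30.97
tool_pos: [0.4423, -0.1866, 0.2086]
tool_rot: [-3.139, -0.002, 1.705]
contact_force: [0.2, 0.5, 0.1]
opening: 0.0601
grip_force: 0.0
time: 31.47
tool_pos: [0.4424, -0.1882, 0.2097]
tool_rot: [3.141, 0.001, 1.702]
contact_force: [-0.7, 0.3, -0.1]
opening: 0.0247
grip_force: 0.0
0.02467716079789138
pos [ 0.4424 -0.1882  0.2097] rot [3.1406e+00 9.0000e-04 1.7017e+00] d_tool [-0.0017 -0.0006  0.0007] rz 0.0017290908975879926
```

In the tool's units: -0.02 m is -0.8, -0.03 m is -1.2.

```bash
python3 drive.py '[{}, {}, {}]'
python3 drive.py '[{"pos": [0, 0, -0.4]}, {"pos": [0, 0, -0.8]}, {"pos": [0, 0, -1.2]}, {"pos": [0, 0, -1.2]}, {"pos": [0, 0, -0.8]}, {}]'
python3 - <<'E'
from h import *
go(robot,[.45,.42,.32],np.pi/2-.0118)
E
```

```text
time: 31.72
tool_pos: [0.4423, -0.1882, 0.2093]
tool_rot: [3.141, 0.0, 1.701]
contact_force: [-1.0, 1.3, 4.5]
opening: 0.0176
grip_force: 40.0
time: 32.22
tool_pos: [0.4431, -0.1885, 0.3235]
tool_rot: [3.135, 0.005, 1.702]
contact_force: [0.7, -0.1, -1.3]
opening: 0.0177
grip_force: 40.0
pos [ 0.4431 -0.1885  0.3235] rot [3.1354 0.0052 1.702 ] d_tool [0.6024 0.0864 0.001 ] rz 0.14301739140863212
```

In the tool's units: 0.038 m is 1.52, 0.03 m is 1.2, 0.0715 rad is 0.3575.

```bash
python3 drive.py '[{"rotvec": [0, 0, 0.3575]}, {"rotvec": [0, 0, 0.3575]}, {"pos": [1.2, 0, 0]}, {"pos": [1.52, 0, 0]}, {"pos": [1.52, 0, 0]}, {"pos": [1.52, 0, 0]}, {"pos": [1.52, 0, 0]}, {"pos": [1.52, 0, 0]}]' && python3 drive.py '[{"pos": [1.52, 0, 0]}, {"pos": [1.52, 0, 0]}, {"pos": [1.52, 0, 0]}, {"pos": [1.52, 0, 0]}, {"pos": [1.52, 0, 0]}, {"pos": [1.52, 0, 0]}, {"pos": [1.52, 0, 0]}, {"pos": [1.52, 0, 0]}]' && python3 drive.py '[{"pos": [1.52, 0, 0]}, {"pos": [1.52, 0, 0]}, {"pos": [0.24, 0, 0]}, {}, {}]'
python3 - <<'E'
from h import *
print(robot.observe()["opening"]);go(robot,[.579,.42,.2205],np.pi/2-.0118)
E
```

```text
time: 32.88
tool_pos: [0.4443, 0.0336, 0.3184]
tool_rot: [-3.14, -0.0, 1.558]
contact_force: [0.6, 0.1, -1.2]
opening: 0.0175
grip_force: 39.9
time: 33.55
tool_pos: [0.4479, 0.3377, 0.3181]
tool_rot: [-3.14, 0.001, 1.559]
contact_force: [0.7, -0.5, -1.1]
opening: 0.0178
grip_force: 39.9
time: 33.97
tool_pos: [0.4492, 0.4175, 0.3178]
tool_rot: [-3.14, 0.002, 1.56]
contact_force: [0.4, -0.9, -1.0]
opening: 0.0174
grip_force: 40.0
0.0173805143707206
pos [0.4492 0.4175 0.3178] rot [-3.1398e+00  2.0000e-03  1.5598e+00] d_tool [0.0041 0.1299 0.0971] rz 0.0007916878963623031
```

In the tool's units: 0.0325 m is 1.3, 0.0324 m is 1.296.

```bash
python3 drive.py '[{"pos": [0.04, 1.3, 0]}, {"pos": [0.04, 1.3, 0]}, {"pos": [0.04, 1.3, 0]}, {"pos": [0.04, 1.296, 0]}, {}]' && python3 drive.py '[{"pos": [0, 0, 1.2]}, {"pos": [0, 0, 1.2]}, {"pos": [0, 0, 0.8]}, {"pos": [0, 0, 0.68]}, {}, {}]'
python3 - <<'E'
from h import *
print(robot.observe()["opening"]);go(robot,[.579,.42,.2205],np.pi/2-.0118)
c=cam(robot,"wrist","w8.png")
E
```

```text
time: 34.38
tool_pos: [0.5836, 0.4172, 0.3176]
tool_rot: [-3.141, 0.001, 1.554]
contact_force: [-0.6, -0.7, -1.1]
opening: 0.0177
grip_force: 40.0
time: 34.88
tool_pos: [0.579, 0.4191, 0.2214]
tool_rot: [-3.139, 0.002, 1.558]
contact_force: [-0.6, 0.1, -0.4]
opening: 0.0176
grip_force: 40.0
0.017615560410415797
pos [0.579  0.4191 0.2214] rot [-3.1393e+00  1.6000e-03  1.5577e+00] d_tool [ 0.0009 -0.      0.0009] rz -0.0012775436610679147
```

View pics/w8.png

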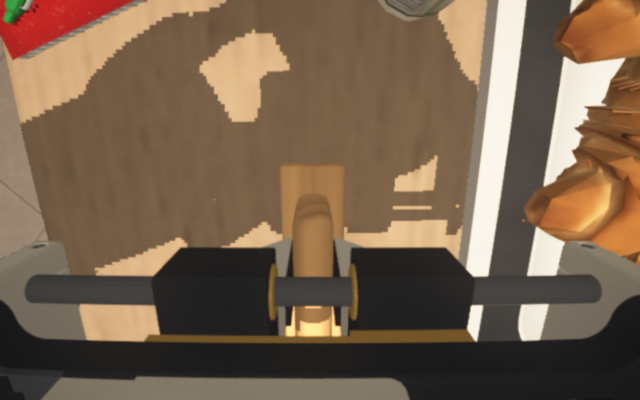

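The stick is held straight in line with the bed: its rear is at (313,175) and the handle is between the fingers at (315,290). Now I'll push in stages, watching the force.

```bash
python3 drive.py '[{"pos": [-0.4, 0, 0]}, {"pos": [-0.4, 0, 0]}, {"pos": [-0.4, 0, 0]}, {"pos": [-0.4, 0, 0]}, {"pos": [-0.4, 0, 0]}, {"pos": [-0.4, 0, 0]}]' && python3 drive.py '[{"pos": [-0.4, 0.008, 0]}, {"pos": [-0.4, 0.008, 0]}, {"pos": [-0.4, 0.008, 0]}, {"pos": [-0.4, 0.008, 0]}, {"pos": [-0.4, 0.008, 0]}, {"pos": [-0.4, 0.008, 0]}]'
python3 - <<'E'
from h import *
print(robot.observe()["opening"]);go(robot,[.575,.059,.2205],np.pi/2-.0118)
c=cam(robot,"side","s3f.png");cam(robot,"top","t3f.png")
# carton colour mask on side view, blobs
h=cv2.cvtColor(c["image"],cv2.COLOR_RGB2HSV)
for y in (-.02,.0,.04,.08,.12,.16,.2,.24): print(y,proj(c,[.56,y,.05]).round(),end=" ")
E
```

```text
time: 35.43
tool_pos: [0.5789, 0.3595, 0.2229]
tool_rot: [3.14, -0.001, 1.559]
contact_force: [0.5, 3.5, -0.0]
opening: 0.0177
grip_force: 40.0
time: 35.93
tool_pos: [0.579, 0.3, 0.2223]
tool_rot: [3.142, -0.001, 1.559]
contact_force: [-1.7, 6.7, 2.5]
opening: 0.0178
grip_force: 40.0
0.01778058045598828
pos [0.579  0.3    0.2223] rot [ 3.1415e+00 -1.4000e-03  1.5586e+00] d_tool [-0.241  -0.0011  0.0015] rz -0.00038409209820899903
-0.02 [324. 209.] 0.0 [321. 207.] 0.04 [316. 202.] 0.08 [311. 198.] 0.12 [306. 194.] 0.16 [301. 190.] 0.2 [296. 186.] 0.24 [292. 182.]
```

In the tool's units: -0.01 m is -0.4.

```bash
python3 drive.py '[{"pos": [-0.4, 0, 0]}, {"pos": [-0.4, 0, 0]}, {"pos": [-0.4, 0, 0]}, {"pos": [-0.4, 0, 0]}, {"pos": [-0.4, 0, 0]}, {"pos": [-0.4, 0, 0]}, {"pos": [-0.4, 0, 0]}, {"pos": [-0.4, 0, 0]}]' && python3 drive.py '[{"pos": [-0.4, 0, 0]}, {"pos": [-0.4, 0, 0]}, {"pos": [-0.4, 0, 0]}, {"pos": [-0.4, 0, 0]}, {"pos": [-0.4, 0, 0]}, {"pos": [-0.4, 0, 0]}, {"pos": [-0.4, 0, 0]}, {"pos": [-0.4, 0, 0]}]' && python3 drive.py '[{"pos": [-0.4, 0, 0]}, {"pos": [-0.4, 0, 0]}, {"pos": [-0.4, 0, 0]}, {"pos": [-0.4, 0, 0]}, {"pos": [-0.4, 0, 0]}, {"pos": [-0.4, 0, 0]}, {"pos": [-0.4, 0, 0]}, {"pos": [-0.4, 0, 0]}]'
```

```text
time: 36.7
tool_pos: [0.5782, 0.2192, 0.2219]
tool_rot: [-3.141, 0.0, 1.559]
contact_force: [-0.4, 5.0, -1.3]
opening: 0.0179
grip_force: 40.0
time: 37.37
tool_pos: [0.5773, 0.1392, 0.222]
tool_rot: [-3.141, 0.0, 1.559]
contact_force: [-0.9, 3.5, -1.0]
opening: 0.0175
grip_force: 40.0
time: 38.03
tool_pos: [0.5763, 0.0592, 0.222]
tool_rot: [-3.141, 0.0, 1.559]
contact_force: [-0.9, 3.0, -1.2]
opening: 0.0177
grip_force: 40.0
```

```bash
python3 drive.py '[{"pos": [-0.2, 0, 0]}, {"pos": [-0.2, 0, 0]}, {}]'
cat > look.py <<'E'
from h import *
c=cam(robot,"side","s4f.png");im=c["image"];h=cv2.cvtColor(im,cv2.COLOR_RGB2HSV)
# bed region polygon: outfeed volume over the bed, coder frame -> world
def W(x,y,z): a=-.0118;return [.574+x*np.cos(a)-y*np.sin(a),-.068+x*np.sin(a)+y*np.cos(a),z]
pts=np.array([proj(c,W(x,y,z)) for x in(-.045,.04) for y in(-.34,-.01) for z in(.012,.075)],np.float32)
m=np.zeros(im.shape[:2],np.uint8);cv2.fillConvexPoly(m,cv2.convexHull(pts).astype(int),255)
k=cv2.inRange(h,(8,70,60),(24,255,255))&m
k=cv2.morphologyEx(k,cv2.MORPH_OPEN,np.ones((3,3),np.uint8))
for q in cv2.findContours(k,cv2.RETR_EXTERNAL,cv2.CHAIN_APPROX_SIMPLE)[0]:
    if cv2.contourArea(q)<60: continue
    p=cv2.approxPolyDP(q,2,True)[:,0]
    print("blob",cv2.contourArea(q))
    for u,v in p:
        def C(z):
            d=plane(c,u,v,z)-W(0,0,0);a=-.0118
            return (d[0]*np.cos(a)+d[1]*np.sin(a)).round(3),(-d[0]*np.sin(a)+d[1]*np.cos(a)).round(3)
        print((int(u),int(v)),"z.067",C(.067),"z.012",C(.012))
for y in (-.274,-.194,-.114,-.034): print("expect",y,[proj(c,W(x,y,z)).round().tolist() for x,z in((-.02,.012),(-.02,.067),(.04,.067))])
E
python3 - <look.py
```

```text
time: 38.28
tool_pos: [0.5765, 0.0491, 0.2222]
tool_rot: [3.141, 0.001, 1.558]
contact_force: [-0.4, 0.6, -0.4]
opening: 0.0179
grip_force: 40.0
blob 1813.5
(323, 211) z.067 (np.float64(-0.038), np.float64(0.006)) z.012 (np.float64(0.012), np.float64(0.11))
(323, 218) z.067 (np.float64(-0.059), np.float64(-0.038)) z.012 (np.float64(-0.011), np.float64(0.062))
(374, 267) z.067 (np.float64(-0.064), np.float64(-0.346)) z.012 (np.float64(-0.016), np.float64(-0.271))
(392, 263) z.067 (np.float64(-0.013), np.float64(-0.35)) z.012 (np.float64(0.039), np.float64(-0.275))
(394, 255) z.067 (np.float64(0.014), np.float64(-0.318)) z.012 (np.float64(0.067), np.float64(-0.24))
(406, 263) z.067 (np.float64(0.019), np.float64(-0.366)) z.012 (np.float64(0.073), np.float64(-0.292))
(406, 257) z.067 (np.float64(0.036), np.float64(-0.341)) z.012 (np.float64(0.092), np.float64(-0.265))
(371, 227) z.067 (np.float64(0.041), np.float64(-0.153)) z.012 (np.float64(0.097), np.float64(-0.062))
(356, 231) z.067 (np.float64(-0.01), np.float64(-0.156)) z.012 (np.float64(0.042), np.float64(-0.065))
(353, 227) z.067
[... 858 characters left out ...]
.012 (np.float64(0.094), np.float64(0.114))
(341, 207) z.067 (np.float64(0.026), np.float64(0.007)) z.012 (np.float64(0.081), np.float64(0.112))
(342, 213) z.067 (np.float64(0.009), np.float64(-0.033)) z.012 (np.float64(0.062), np.float64(0.068))
(338, 215) z.067 (np.float64(-0.009), np.float64(-0.04)) z.012 (np.float64(0.043), np.float64(0.061))
(328, 210) z.067 (np.float64(-0.02), np.float64(0.005)) z.012 (np.float64(0.031), np.float64(0.11))
expect -0.274 [[374.0, 268.0], [374.0, 250.0], [393.0, 245.0]]
expect -0.194 [[359.0, 254.0], [360.0, 237.0], [378.0, 233.0]]
expect -0.114 [[346.0, 242.0], [346.0, 226.0], [364.0, 222.0]]
expect -0.034 [[334.0, 231.0], [334.0, 215.0], [351.0, 211.0]]
```

The front lower corner of the leading carton is at (374,267), where (374,268) was expected, and the row is at the fence. All three are through, so I'll withdraw the stick and return it.

Careful with the scale: shifts go in units of 25 mm and turns go in units of 0.2 rad. That gives: 0.03 m is 1.2, 0.025 m is 1.

```bash
python3 drive.py '[{"pos": [0.4, -0.04, 0]}, {"pos": [1, 0, 0]}, {"pos": [1.2, 0, 0]}, {"pos": [1.2, 0, 0]}, {"pos": [1.2, 0, 0]}, {"pos": [1.2, 0, 0]}]' && python3 drive.py '[{"pos": [0, 0, -1.2]}, {"pos": [0, 0, -1.2]}, {"pos": [0, -0.4, -1.2]}, {"pos": [0, -1.52, -0.4]}, {"pos": [0, -1.52, 0]}, {"pos": [0, -1.52, 0]}, {}]'
python3 - <<'E'
from h import *
print(robot.observe()["opening"]);go(robot,[.4424,-.1882,.31],1.708)
E
```

```text
time: 38.83
tool_pos: [0.5768, 0.2077, 0.2222]
tool_rot: [3.141, 0.0, 1.56]
contact_force: [-0.7, 0.5, -1.9]
opening: 0.0178
grip_force: 39.9
time: 39.42
tool_pos: [0.4459, 0.2074, 0.321]
tool_rot: [-3.133, 0.002, 1.562]
contact_force: [0.2, 0.7, -0.9]
opening: 0.0178
grip_force: 40.0
0.01782786104982001
pos [0.4459 0.2074 0.321 ] rot [-3.1327e+00  2.3000e-03  1.5619e+00] d_tool [-3.956e-01  1.000e-04  1.190e-02] rz -0.14612398544854233
```

In the tool's units: -0.04 m is -1.6, -0.03 m is -1.2.

```bash
python3 drive.py '[{"pos": [-1.2, 0, 0]}, {"pos": [-1.6, 0, 0]}, {"pos": [-1.6, 0, 0]}, {"pos": [-1.6, 0, 0]}, {"pos": [-1.6, 0, 0]}, {"pos": [-1.6, 0, 0]}]' && python3 drive.py '[{"pos": [-1.6, 0, 0]}, {"pos": [-1.6, 0, 0]}, {"pos": [-1.6, 0, 0]}, {"pos": [-1.6, 0, 0]}, {"pos": [-0.224, 0, 0], "rotvec": [0, 0, -0.365]}, {"rotvec": [0, 0, -0.365]}, {}, {}]'
python3 - <<'E'
from h import *
print(robot.observe()["opening"]);go(robot,[.442,-.1882,.215],1.706)
c=cam(robot,"wrist");im=c["image"]
# tray corners expected from earlier measurement, check tray colour edge near rear-left/right
for y in (-.14,-.15):
    for z in (.014,):
        row=[]
        for x in np.arange(.395,.475,.002):
            u,v=proj(c,[x,y,z]); row.append((round(float(x),3),*map(int,im[int(v),int(u)])))
        print(y,row)
E
```

```text
time: 39.92
tool_pos: [0.4503, -0.0242, 0.3224]
tool_rot: [3.141, 0.001, 1.56]
contact_force: [1.4, 0.4, -0.6]
opening: 0.0178
grip_force: 40.0
time: 40.58
tool_pos: [0.4487, -0.1884, 0.3221]
tool_rot: [-3.142, 0.0, 1.703]
contact_force: [-0.7, -0.1, -1.6]
opening: 0.0184
grip_force: 40.0
0.018365957420223813
pos [ 0.4487 -0.1884  0.3221] rot [-3.1416e+00  2.0000e-04  1.7032e+00] d_tool [ 0.0011 -0.0066  0.1071] rz -0.0027526874325829453
-0.14 [(0.395, 113, 92, 68), (0.397, 113, 91, 68), (0.399, 114, 92, 69), (0.401, 116, 94, 69), (0.403, 117, 94, 70), (0.405, 103, 93, 80), (0.407, 95, 95, 90), (0.409, 84, 83, 79), (0.411, 91, 91, 86), (0.413, 96, 96, 91), (0.415, 99, 98, 93), (0.417, 98, 98, 92), (0.419, 98, 96, 92), (0.421, 98, 99, 93), (0.423, 99, 99, 95), (0.425, 96, 96, 91), (0.427, 98, 98, 93), (0.429, 96, 96, 91), (0.431, 96, 97, 90), (0.433, 98, 97, 93), (0.435, 97, 98, 93), (0.437, 96, 96, 91), (0.439, 97, 96, 91), (0.441, 97, 96, 91), (0.443, 95, 97, 90), (0.445, 97, 97, 91), (0.447, 99, 98, 92), (0.449, 99, 99, 93), (0.451, 96, 96, 92), (0.453, 96, 97, 91), (0.455, 96, 97,
[... 388 characters left out ...]
 80, 80, 75), (0.413, 119, 117, 109), (0.415, 129, 127, 119), (0.417, 104, 100, 95), (0.419, 134, 131, 124), (0.421, 133, 132, 124), (0.423, 113, 111, 105), (0.425, 124, 122, 115), (0.427, 225, 222, 212), (0.429, 227, 226, 214), (0.431, 192, 190, 178), (0.433, 103, 102, 97), (0.435, 98, 95, 91), (0.437, 96, 96, 90), (0.439, 97, 95, 90), (0.441, 96, 95, 89), (0.443, 99, 98, 92), (0.445, 98, 96, 91), (0.447, 98, 97, 91), (0.449, 100, 97, 93), (0.451, 99, 97, 91), (0.453, 98, 96, 90), (0.455, 98, 95, 91), (0.457, 98, 96, 91), (0.459, 96, 94, 89), (0.461, 86, 83, 79), (0.463, 97, 95, 90), (0.465, 98, 88, 78), (0.467, 115, 92, 68), (0.469, 115, 92, 69), (0.471, 115, 91, 68), (0.473, 115, 91, 68)]
```

In the tool's units: -0.007 m is -0.28, 0.001 m is 0.04, -0.003 rad is -0.015.

```bash
python3 drive.py '[{"pos": [0.04, -0.28, 0], "rotvec": [0, 0, -0.015]}, {"pos": [0, 0, 1.2]}, {"pos": [0, 0, 1.2]}, {"pos": [0, 0, 1]}, {}]' && python3 drive.py '[{"pos": [0, 0, 0.4]}, {"pos": [0, 0, 0.32]}, {"pos": [0, 0, 0.24]}, {}]'
python3 - <<'E'
from h import *
print(robot.observe()["opening"]);go(robot,[.442,-.1882,.2097],1.706)
E
```

```text
time: 41.05
tool_pos: [0.4397, -0.1872, 0.2334]
tool_rot: [-3.135, -0.005, 1.708]
contact_force: [-1.2, 0.7, -1.5]
opening: 0.0176
grip_force: 40.0
time: 41.38
tool_pos: [0.4412, -0.1884, 0.2129]
tool_rot: [-3.141, -0.0, 1.708]
contact_force: [-0.4, 0.4, -0.9]
opening: 0.0173
grip_force: 40.0
0.017328554766723746
pos [ 0.4412 -0.1884  0.2129] rot [-3.1409e+00 -4.0000e-04  1.7079e+00] d_tool [0.0001 0.0008 0.0032] rz 0.0019367776079546317
```

Lower the last 3 mm, release, lift, then go to the wheel at yaw ≈ π−0.25, ready to turn it anticlockwise.

In the tool's units: 0.002 m is 0.08, 0.001 m is 0.04.

```bash
python3 drive.py '[{"pos": [0, 0, 0.08]}, {"pos": [0, 0, 0.04]}, {}]' && python3 drive.py '[{}, {}, {}, {}, {"pos": [0, 0, -1.2]}, {"pos": [0, 0, -1.2]}, {"pos": [0, 0, -1.6]}, {"pos": [0, 0, -1.6]}]' 0.06
python3 drive.py '[{"pos": [0, 0, -1.6]}, {"pos": [0, 0, -1.6], "rotvec": [0, 0, -0.4]}, {"pos": [0, 0, -1.2], "rotvec": [0, 0, -0.6]}, {"rotvec": [0, 0, -0.6]}, {"rotvec": [0, 0, -0.6]}, {"rotvec": [0, 0, -0.6]}, {"rotvec": [0, 0, -0.6]}]' 0.09
python3 drive.py '[{"rotvec": [0, 0, -0.6]}, {"rotvec": [0, 0, -0.6]}, {"rotvec": [0, 0, -0.6]}, {"rotvec": [0, 0, -0.6]}, {}]'
python3 - <<'E'
from h import *
go(robot,[.5948,-.0668,.3487],np.pi-.3)
E
```

```text
time: 41.63
tool_pos: [0.4414, -0.1888, 0.2104]
tool_rot: [3.141, 0.001, 1.708]
contact_force: [-0.5, -0.5, 0.0]
opening: 0.018
grip_force: 40.0
time: 42.3
tool_pos: [0.4409, -0.1885, 0.3513]
tool_rot: [-3.14, -0.001, 1.708]
contact_force: [1.6, 0.4, -0.2]
opening: 0.0597
grip_force: 0.0
time: 42.88
tool_pos: [0.4411, -0.1886, 0.4603]
tool_rot: [3.142, 0.001, 2.394]
contact_force: [-0.3, -0.3, -0.3]
opening: 0.0896
grip_force: 0.0
time: 43.3
tool_pos: [0.4412, -0.1886, 0.4601]
tool_rot: [-3.142, -0.0, 2.872]
contact_force: [0.3, -0.9, 0.5]
opening: 0.0897
grip_force: 0.0
pos [ 0.4412 -0.1886  0.4601] rot [-3.1415 -0.      2.8721] d_tool [-0.1156  0.1583  0.1114] rz 0.030500145800941958
```

```bash
python3 drive.py '[{"rotvec": [0, 0, 0.1525]}, {"pos": [-0.888, 1.296, 0]}, {"pos": [-0.888, 1.296, 0]}, {"pos": [-0.888, 1.292, 0]}, {"pos": [-0.884, 1.292, 0]}, {"pos": [-0.88, 1.292, 0]}, {}, {}]'
python3 - <<'E'
from h import *
go(robot,[.5948,-.0668,.3487],np.pi-.3)
E
```

```text
time: 43.97
tool_pos: [0.5964, -0.0661, 0.4589]
tool_rot: [-3.141, -0.002, 2.837]
contact_force: [0.1, -0.7, -0.1]
opening: 0.09
grip_force: 0.0
pos [ 0.5964 -0.0661  0.4589] rot [-3.1413e+00 -1.6000e-03  2.8369e+00] d_tool [ 0.0012 -0.0011  0.1102] rz -0.004643572051538314
```

```bash
python3 drive.py '[{"pos": [0.04, -0.04, 1.2]}, {"pos": [0, 0, 1.4]}, {"pos": [0, 0, 1.2]}, {"pos": [0, 0, 0.608]}, {}]' 0.09
python3 drive.py '[{}, {}, {}, {}, {}, {}, {}, {}]' 0.04 25
python3 drive.py '[{"rotvec": [0, 0, -0.5]}, {"rotvec": [0, 0, -0.5]}, {"rotvec": [0, 0, -0.5]}, {"rotvec": [0, 0, -0.5]}, {"rotvec": [0, 0, -0.5]}, {"rotvec": [0, 0, -0.5]}, {}, {}]'
python3 drive.py '[{}, {}, {}, {"rotvec": [0, 0, 0.6]}, {"rotvec": [0, 0, 0.6]}, {"rotvec": [0, 0, 0.6]}, {"rotvec": [0, 0, 0.6]}, {"rotvec": [0, 0, 0.6]}]' 0.088
python3 drive.py '[{}, {}, {}, {}, {}, {}, {}, {}]' 0.04 25
python3 drive.py '[{"rotvec": [0, 0, -0.5]}, {"rotvec": [0, 0, -0.5]}, {"rotvec": [0, 0, -0.5]}, {"rotvec": [0, 0, -0.5]}, {"rotvec": [0, 0, -0.5]}, {"rotvec": [0, 0, -0.5]}, {}, {}]'
```

```text
time: 44.38
tool_pos: [0.5924, -0.0691, 0.3462]
tool_rot: [-3.141, -0.008, 2.834]
contact_force: [0.7, -0.1, -0.5]
opening: 0.0899
grip_force: 0.0
time: 45.05
tool_pos: [0.5945, -0.0671, 0.3509]
tool_rot: [3.139, 0.002, 2.838]
contact_force: [0.8, 5.7, 3.2]
opening: 0.0556
grip_force: 25.0
time: 45.72
tool_pos: [0.5945, -0.0675, 0.3509]
tool_rot: [3.141, 0.003, -2.848]
contact_force: [1.0, 5.2, 4.4]
opening: 0.0559
grip_force: 25.0
time: 46.38
tool_pos: [0.594, -0.0686, 0.3495]
tool_rot: [-3.141, -0.001, 2.83]
contact_force: [-0.7, -0.2, 1.1]
opening: 0.0881
grip_force: 0.0
time: 47.05
tool_pos: [0.5944, -0.0671, 0.3498]
tool_rot: [3.139, 0.0, 2.839]
contact_force: [2.4, 5.0, -0.2]
opening: 0.0555
grip_force: 25.0
time: 47.72
tool_pos: [0.5944, -0.0677, 0.3498]
tool_rot: [3.141, 0.001, -2.848]
contact_force: [2.6, 5.3, -1.6]
opening: 0.0556
grip_force: 25.0
```

In the tool's units: -0.03 m is -1.2, 0.03 m is 1.2.

```bash
python3 drive.py '[{}, {}, {}, {"pos": [0, 0, -1.2]}, {"pos": [0, 0, -1.2]}, {"pos": [0, 0, -1.2]}, {"pos": [0, 0, -1.2]}, {"pos": [1.2, 0, 0]}]' 0.09
python3 drive.py '[{"rotvec": [0, 0, 0.584]}, {"rotvec": [0, 0, 0.584]}, {"rotvec": [0, 0, 0.584]}, {"rotvec": [0, 0, 0.584]}, {"rotvec": [0, 0, 0.584]}, {"rotvec": [0, 0, 0.584]}, {"rotvec": [0, 0, 0.584]}, {"rotvec": [0, 0, 0.584]}]' && python3 drive.py '[{"rotvec": [0, 0, 0.584]}, {"rotvec": [0, 0, 0.584]}, {"rotvec": [0, 0, 0.584]}, {"rotvec": [0, 0, 0.584]}, {"rotvec": [0, 0, 0.584]}, {"rotvec": [0, 0, 0.584]}, {"rotvec": [0, 0, 0.584]}, {"rotvec": [0, 0, 0.584]}]'
python3 drive.py '[{"pos": [-1.4, 0, 0]}, {"pos": [-0.8, 0, 0]}, {}, {}]'
cat > ptr.py <<'E'
from h import *
c=cam(robot,"wrist","w9.png");im=c["image"].astype(int)
for r in (.037,.040,.043):
    s=[]
    for a in np.arange(-.2,1.6,.05):
        u,v=proj(c,[.5945+r*np.cos(a),-.067+r*np.sin(a),.163]);s.append((round(float(a),2),int(im[int(round(v)),int(round(u))].sum()//3)))
    print(r,s)
go(robot,[0,0,0])
E
python3 - <ptr.py; python3 - <look.py | grep -v z.067
```

```text
time: 48.38
tool_pos: [0.5682, -0.0768, 0.4765]
tool_rot: [-3.134, 0.013, -2.846]
contact_force: [-1.5, -0.4, 0.2]
opening: 0.0897
grip_force: 0.0
time: 49.05
tool_pos: [0.5653, -0.0773, 0.4699]
tool_rot: [-3.141, 0.0, 2.496]
contact_force: [0.5, -0.7, -0.8]
opening: 0.0901
grip_force: 0.0
time: 49.72
tool_pos: [0.5653, -0.0773, 0.4699]
tool_rot: [-3.141, 0.001, 1.561]
contact_force: [0.2, -0.1, -0.7]
opening: 0.0905
grip_force: 0.0
time: 50.05
tool_pos: [0.5651, -0.1331, 0.4697]
tool_rot: [-3.141, 0.0, 1.565]
contact_force: [-0.4, 1.4, 0.3]
opening: 0.0902
grip_force: 0.0
0.037 [(-0.2, 43), (-0.15, 74), (-0.1, 67), (-0.05, 58), (-0.0, 50), (0.05, 84), (0.1, 91), (0.15, 54), (0.2, 66), (0.25, 91), (0.3, 56), (0.35, 71), (0.4, 92), (0.45, 92), (0.5, 79), (0.55, 76), (0.6, 55), (0.65, 73), (0.7, 107), (0.75, 86), (0.8, 81), (0.85, 71), (0.9, 64), (0.95, 56), (1.0, 55), (1.05, 50), (1.1, 60), (1.15, 143), (1.2, 169), (1.25, 109), (1.3, 95), (1.35, 80), (1.4, 89), (1.45, 81), (1.5, 80), (1.55, 88)]
0.04 [(-0.2, 132), (-0.15, 147), (-0.1, 158), (-0.05, 138), (-0.0, 144), (0.05, 150), (0.1
[... 503 characters left out ...]
0.3, 142), (0.35, 141), (0.4, 147), (0.45, 148), (0.5, 143), (0.55, 145), (0.6, 149), (0.65, 148), (0.7, 144), (0.75, 148), (0.8, 148), (0.85, 143), (0.9, 147), (0.95, 147), (1.0, 147), (1.05, 145), (1.1, 150), (1.15, 151), (1.2, 162), (1.25, 147), (1.3, 152), (1.35, 151), (1.4, 147), (1.45, 151), (1.5, 142), (1.55, 117)]
pos [ 0.5651 -0.1323  0.4698] rot [-3.1412e+00 -2.0000e-04  1.5668e+00] d_tool [ 0.1299 -0.5655  0.47  ] rz None
blob 1651.5
expect -0.274 [[374.0, 268.0], [374.0, 250.0], [393.0, 245.0]]
expect -0.194 [[359.0, 254.0], [360.0, 237.0], [378.0, 233.0]]
expect -0.114 [[346.0, 242.0], [346.0, 226.0], [364.0, 222.0]]
expect -0.034 [[334.0, 231.0], [334.0, 215.0], [351.0, 211.0]]
```

In the tool's units: -0.032 m is -1.28, -0.03 m is -1.2, -0.06 rad is -0.3.

```bash
python3 drive.py '[{"pos": [-0.68, -1.2, 0.4]}, {"pos": [-0.68, -1.2, 0.4]}, {"pos": [-0.68, -1.2, 0.4]}, {"pos": [-0.68, -1.28, 0.4]}, {"pos": [0, 0, 1.2], "rotvec": [0, 0, -0.3]}, {"pos": [0, 0, 1.2], "rotvec": [0, 0, -0.3]}, {}, {}]'
python3 - <<'E'
from h import *
c=cam(robot,"wrist","w10.png");im=c["image"];h=cv2.cvtColor(im,cv2.COLOR_RGB2HSV)
d=np.array([.139,-.990]);n=np.array([.990,.139]);ctr=np.array([.4487,-.239])
k=cv2.inRange(h,(8,110,60),(30,255,255))
def S(a,b,z):
    p=ctr+a*d+b*n;u,v=proj(c,[*p,z]);return int(k[int(v),int(u)]>0)
for a in (-.09,-.075,-.05,-.03,-.01): print(a,"across -30..30mm",''.join(str(S(a,b,.016)) for b in np.arange(-.030,.0301,.002)))
print("along -120..-60",''.join(str(S(a,.012,.016)) for a in np.arange(-.12,-.06,.002)), ''.join(str(S(a,-.012,.016)) for a in np.arange(-.12,-.06,.002)))
print("handle z.06 across",[''.join(str(S(a,b,.06)) for b in np.arange(-.03,.031,.002)) for a in (-.06,-.04)])
E
```

```text
time: 50.82
tool_pos: [0.4432, -0.1991, 0.3697]
tool_rot: [-3.14, -0.002, 1.687]
contact_force: [0.1, -0.1, 1.3]
opening: 0.0902
grip_force: 0.0
-0.09 across -30..30mm 0000000111111111111111110000000
-0.075 across -30..30mm 0000000110111111111111110000000
-0.05 across -30..30mm 0000000000111000011111111000000
-0.03 across -30..30mm 0000000000111000011111111000000
-0.01 across -30..30mm 0000000000111000011110010000000
along -120..-60 000000000000111111111111111111 001000000000111111111000000000
handle z.06 across ['0000000000011100011111100000000', '0000000000011000011111110000000']
```

```bash
python3 - <look.py | head -14
```

```text
blob 1684.0
(339, 207) z.067 (np.float64(0.02), np.float64(0.01)) z.012 (np.float64(0.075), np.float64(0.115))
(342, 213) z.067 (np.float64(0.009), np.float64(-0.033)) z.012 (np.float64(0.062), np.float64(0.068))
(335, 216) z.067 (np.float64(-0.02), np.float64(-0.042)) z.012 (np.float64(0.031), np.float64(0.058))
(336, 233) z.067 (np.float64(-0.067), np.float64(-0.142)) z.012 (np.float64(-0.02), np.float64(-0.049))
(374, 267) z.067 (np.float64(-0.064), np.float64(-0.346)) z.012 (np.float64(-0.016), np.float64(-0.271))
(392, 263) z.067 (np.float64(-0.013), np.float64(-0.35)) z.012 (np.float64(0.039), np.float64(-0.275))
(394, 255) z.067 (np.float64(0.014), np.float64(-0.318)) z.012 (np.float64(0.067), np.float64(-0.24))
(406, 263) z.067 (np.float64(0.019), np.float64(-0.366)) z.012 (np.float64(0.073), np.float64(-0.292))
(406, 257) z.067 (np.float64(0.036), np.float64(-0.341)) z.012 (np.float64(0.092), np.float64(-0.265))
(371, 227) z.067 (np.float64(0.041), np.float64(-0.153)) z.012 (np.float64(0.097), np.float64(-0.062))
(356, 231) z.067 (np.float64(-0.01), np.float64(-0.156)) z.012 (np.float64(0.042), np.float64(-0.065))
(353, 227) z.067 (np.float64(-0.006), np.float64(-0.13)) z.012 (np.float64(0.046), np.float64(-0.037))
(363, 222) z.067 (np.float64(0.036), np.float64(-0.115)) z.012 (np.float64(0.092), np.float64(-0.02))
```

```bash
python3 - <<'E'
from h import *
print(robot.hand_in())
E
```

```text
the job is handed in; nothing more can be done
None
```

I handed the job in at about 51 s; no verdict came back. By my last measurements, all three cartons on the counter are past the roller and straight against the fence, the pointer is at the short lug, and the push stick is in its tray.

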